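# Scoop horn balls from a leaning jar through a dust flap

## Robot

A 7-joint arm with a two-finger parallel gripper is mounted at the origin on the work surface. World frame = base frame: x ahead of the robot, y to its left, z up, the work surface at z = 0. Lengths are in mm, angles in rad, forces in N, time in s.
With the tool pointing down it reaches from about 400 to 875 mm from the base axis. Payload 4.4 kg.
Tool frame: the origin (TCP) lies on the centre line of the jaws, within the pads' length; the fingertips stand 8 mm ahead of it and the grasp point (between the pads) lies 11 mm behind it; x points along the fingers, z is the direction in which the jaws open and shut, and the axes are right-handed (so a half turn about x gives the same grasp; the last joint's range is limited). The gripper opens to 85 mm and grips with 20 to 120 N. Pads are 22 mm wide; open, the fingers measure 114 mm over their backs; the gripper's body (76 mm by 85 mm) begins 54 mm behind the grasp point. The pads swing forward as they close: fully open they stand 13 mm farther back than shut.
Start: joints at [1.12, 0.628, 0.038, 1.517, -0.027, 0.996, -0.02], TCP at [244.022, -602.471, 212.613] pointing down, gripper open.
Joint ranges: [-3.06, 3.06], [-0.37, 2.12], [-1.25, 1.32], [0.18, 2.47], [-1.1, 4.24], [0.23, 1.98], [-2.94, 2.94]. Speed limits (rad/s): [2.57, 2.57, 3.14, 3.14, 3.14, 3.14, 3.14].

## Interface

Orientations are given as [roll, pitch, yaw] about the fixed x, y, z axes, in that order (R = Rz(yaw) Ry(pitch) Rx(roll)).
In Python, from cell import ctrl, get_image, camera_params gives the robot as it stands. The module is installed in compiled form; this text tells all that it offers.
- The arm moves only by the shell command python3 -m handwheel 'ROWS'. ROWS is text: rows parted by semicolons, each of 7 numbers parted by spaces: the opening, from -1 (shut) to 1 (fully open), then the shift along the tool's x, y, z in mm, then the turn, a rotation vector about the tool's x, y, z in rad. In form: grip x y z wx wy wz; .... A call has 1 to 10 rows; each row shifts and turns the pose as measured when the row begins, along the tool's axes as they then stand; what a row does not reach is not made up. A row lasts 1/10 s, in which the tool goes at most 50 mm and 8.59 degrees, less where a joint would pass 70% of its speed; a pose out of reach is approached as far as the arm can. A call with a gripper value outside its range is refused whole. The fingers move at their own pace and stop on an object; the grip force is fixed at half the most. Time passes only in rows, so rows that do not move let the fingers close. It gives the time, the measured TCP pose, the force and the opening at its end, in the units of the state.
- ctrl.read_state(): the state, without advancing time (a new reading comes with each control period).
- get_image(name): name is "side" or "top" or "wrist"; returns the picture (400x640x3 uint8, blue, green, red); there is no depth.
- camera_params(name): a dict with "fx", "fy", "cx", "cy" (pixels), "eye" and "orientation" of the camera in the world. Camera axes: x right, y up, looking along -z (the intrinsics and any distortion apply to the point x, -y, -z); pixel columns grow to the right and rows downward; lengths in mm; the calibration is good to about 2 mm. A picture is of the moment at which its call begins: read the wrist's pose just before it. camera_params takes no time and is no camera call; for the wrist camera it gives the pose at the moment of the call.
- ctrl.finish_job(): hands the job in, once; it reports no verdict.
The state is a dict: "clock": time; "qpos": joint angles; "qd": joint speeds; "tau": joint torques, N m; "eef_pos": TCP position; "tool_rot": TCP orientation; "force": force on the tool from outside, world axes, zero at the start; "torque": the same for the moment, N m; "width": finger opening in mm.
Only numpy, scipy, OpenCV 4.12 (cv2) and the standard library are available. Lean on these libraries where they do the work, as an engineer would, in place of code of your own. Each camera call takes 0.05 s, during which the arm holds its last target.

## Task

Take the upright scoop from the red mat, angle it into the leaning clear jar, and scoop up at least one of the two amber-orange balls. Carry the ball in the scoop to the green feed box, push the yellow self-closing flap down with the scoop and tip in whatever you scooped, then let the flap shut and stand the scoop upright in the middle of the red mat again. Do not drop a ball on the bench, and leave the sleeve, can, bottle and discs where they are.

Things in the scene. Friction and masses are not known exactly. Their poses are not given: they have to be found in the camera images.
- scoop_grip (a point): On the axis of the scoop's handle, 155 mm above its underside: a good place to grip, high enough to keep the gripper out of the jar. Scoop (about 220 g): square aluminium pan, upright dark handle at its back, stands on the mat. Handle: straight post 14 (x) x 16 (y) mm, from the underside to 180 mm up, axis 36 mm behind the pan centre. x points out of the pan's open front, z up.
- scoop_bowl (a point): Centre of the scoop's pan on its inner floor (2 mm above the underside), axes as scoop_grip. Pan 60 x 60 mm, floor 2 mm thick, open front edge (lip) at x = +30; side walls 2 mm thick, falling from 30 mm high at the back to 8 at the lip; back wall 32 mm high; the handle stands behind it, to x = -43.
- jar: Clear round jar fixed in a wooden cradle, leaning 20 deg (0.349 rad) to its +x: mouth up and to +x, flat floor falling 20 deg to +x. Origin on the bench; z up, x level, away from the robot (within 0.3 rad). Inner radius 65 mm to 66 mm above the floor, then a shoulder to a neck of radius 53 from 80 to 95 mm (rim), along the leaning axis. The balls lie at the +x wall, lowest on the floor.
- jar_floor (a point): Centre of the jar's inner floor (60 mm above the bench); its axes are those of jar, not leaning.
- jar_mouth (a point): Centre of the jar's mouth at the rim, 95 mm from jar_floor along the leaning axis.
- ball_a_center (a point): Centre of an amber polished horn ball, diameter 30 mm, 18 g, slippery and freely rolling, in the jar.
- ball_b_center (a point): Centre of the second ball, the same as the first.
- feedbox: Green fixed feed box. Origin on the bench, z up, x away from the robot (within 0.3 rad). Outside x -75 to +100, y -70 to +70 mm; inner floor 36 mm high. In its top (dark frame, upper face 160 mm above the bench) is an opening, x -50 to +50, y -52 to +52 mm, closed by the flap; below it the inside reaches to x = +94 mm.
- box_opening (a point): Centre of the opening, 150 mm above the bench; axes of feedbox.
- flap (a joint): Yellow sprung flap in the opening, 98 x 98 x 4 mm, hinged along its edge at feedbox x = -50 mm, 146 mm above the bench. 0 rad shut (level); grows as its +x edge is pushed down into the box, at most 1.15 rad. It shuts itself: about 1 N on its middle starts to open it, about 2 N holds it at 0.8 rad; a ball's weight does not open it.
- mat: Red mat fixed on the bench, 170 (x) x 140 (y) mm, 3 mm thick; origin at the centre of its underside, on the bench.
- sleeve: Bystander: loose brown abrasive ring sleeve, 68 mm diameter, 60 mm high, origin at the centre of its underside.
- can: Bystander: loose steel can, 68 mm diameter, 85 mm high, origin at the centre of its underside.
- bottle: Bystander: loose yellow bottle, 56 mm diameter, 150 mm high, origin at the centre of its underside.
- discs: Bystander: loose pack of brown abrasive discs, 110 mm diameter, 28 mm high, origin at the centre of its underside.
There are look-alikes about, which are no part of the job. What is shaped like the part that bears scoop_grip but purple is not meant.

How it is judged:
By the outcome, as a careful person would: the job done as asked, in the order asked, and still so for the second after the job is handed in, with the robot touching nothing.
It also fails if it takes over 69 s, if anything falls off the work surface, if the arm or the gripper's body presses on something with over 40 N, if the wrist force passes 120 N, or if a joint passes its speed limit or range.

## Working session

There is one attempt and no reset: what is moved stays moved. The work goes in short steps, Python scripts to look and compute and a shell command to move; the robot and the scene stay as the last step left them, time stands still between calls to the robot, and variables do not carry over. Pictures are saved under pics/ and viewed, and the job is handed in when it is done.

```bash
mkdir -p pics; python3 - <<'E'
from cell import ctrl,get_image,camera_params
import cv2
s=ctrl.read_state();print({k:s[k] for k in('clock','eef_pos','tool_rot','force','width')})
for n in('side','top','wrist'):
    print(n,camera_params(n)); cv2.imwrite(f'pics/{n}0.png',get_image(n))
E
```

```text
{'clock': 0.0, 'eef_pos': array([ 243.76535481, -601.82115883,  211.67710094]), 'tool_rot': array([-3.13486822,  1.56885531,  1.96232311]), 'force': array([ 0.58318193, -0.02275878,  1.33377865]), 'width': 85.65937094604503}
side {'fx': 464.11586856096665, 'fy': 464.11586856096665, 'cx': 324.2739621699143, 'cy': 197.1870455715619, 'eye': array([ 523.09830831, -808.48600006, 1032.6536208 ]), 'orientation': array([ 0.729204  ,  0.00876002, -0.07226478])}
top {'fx': 421.4870501324937, 'fy': 421.4870501324937, 'cx': 321.2227693894228, 'cy': 195.33199653192776, 'eye': array([ 487.90360129,   -4.96254238, 1329.04210626]), 'orientation': array([ 0.06272746, -0.00644661, -1.54608569])}
wrist {'fx': 302.50216041273586, 'fy': 302.50216041273586, 'cx': 319.04048746294086, 'cy': 207.40844083131302, 'eye': array([ 320.56046964, -570.19917011,  373.12508557]), 'orientation': array([-0.3313773 ,  0.00123018, -1.18640705])}
```

View pics/side0.png

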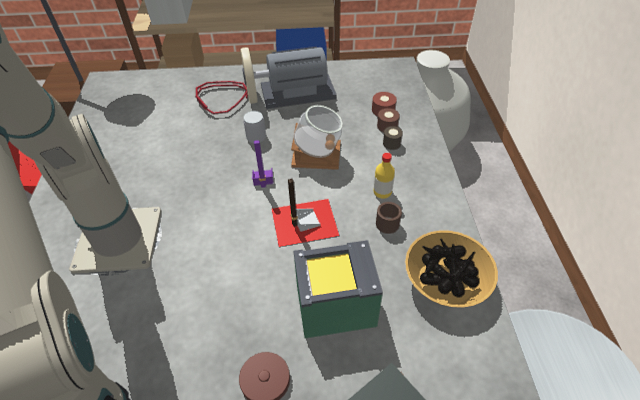

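View pics/top0.png

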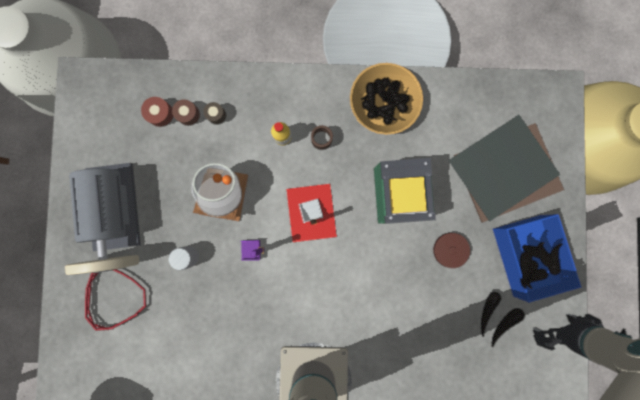

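View pics/wrist0.png

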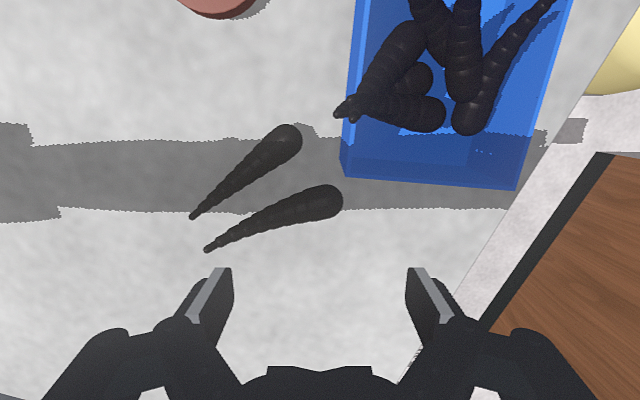

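Side: scoop at (295,215) on the mat, purple decoy at (262,180), box at (335,275), jar at (318,130). Top: mat at (312,212), jar rim at (216,190) with the balls near (222,180), flap at (408,196), discs at (452,250).

```bash
cat > h.py <<'E'
import numpy as np,cv2
from scipy.spatial.transform import Rotation as Ro
from cell import ctrl,get_image,camera_params
def R(o): return Ro.from_euler('xyz',o).as_matrix()
def ray(p,uv):
    d=np.array([(uv[0]-p['cx'])/p['fx'],-(uv[1]-p['cy'])/p['fy'],-1.]); d=R(p['orientation'])@d
    return np.array(p['eye']),d/np.linalg.norm(d)
def onz(p,uv,z):
    e,d=ray(p,uv); return e+d*(z-e[2])/d[2]
def proj(p,X):
    c=R(p['orientation']).T@(np.array(X)-p['eye']); return np.array([p['cx']+p['fx']*c[0]/-c[2],p['cy']-p['fy']*c[1]/-c[2]])
def tri(rs):
    A=np.zeros((3,3));b=np.zeros(3)
    for e,d in rs:
        M=np.eye(3)-np.outer(d,d);A+=M;b+=M@e
    X=np.linalg.solve(A,b); return X,[np.linalg.norm((np.eye(3)-np.outer(d,d))@(X-e)) for e,d in rs]
def hsv(im,lo,hi): return cv2.inRange(cv2.cvtColor(im,cv2.COLOR_BGR2HSV),np.array(lo),np.array(hi))
def big(m,n=1):
    c,_=cv2.findContours(m,cv2.RETR_EXTERNAL,cv2.CHAIN_APPROX_NONE); return sorted(c,key=cv2.contourArea)[::-1][:n]
def st():
    s=ctrl.read_state();print('t',round(s['clock'],2),'pos',np.round(s['eef_pos'],1),'rot',np.round(s['tool_rot'],3),'F',np.round(s['force'],1),'w',round(s['width'],1));return s
E
python3 - <<'E'
from h import *
np.set_printoptions(precision=1,suppress=True)
T=camera_params('top');S=camera_params('side')
t=cv2.imread('pics/top0.png');s=cv2.imread('pics/side0.png')
for n,p,im in(('top',T,t),('side',S,s)):
    for nm,lo,hi,z in(('red',(0,180,120),(6,255,255),3),('yel',(22,150,150),(32,255,255),150),('orange',(5,150,150),(18,255,255),70)):
        for c in big(hsv(im,lo,hi),3):
            if cv2.contourArea(c)<8: continue
            r=cv2.minAreaRect(c); print(n,nm,cv2.contourArea(c),r[0],r[2],onz(p,r[0],z)); 
            if cv2.contourArea(c)>300:
                for q in cv2.boxPoints(r): print('    ',onz(p,q,z))
E
```

```text
top red 35.5 (325.19415283203125, 226.02349853515625) 85.60128784179688 [475.2 -26.3   3. ]
top red 22.5 (278.0, 126.5) 90.0 [787.4 131.5   3. ]
top yel 461.0 (412.31683349609375, 193.66831970214844) 84.2894058227539 [ 573.2 -266.3  150. ]
     [ 613.6 -228.   150. ]
     [ 622.  -294.6  150. ]
     [ 533.  -304.4  150. ]
     [ 524.7 -238.1  150. ]
top yel 59.5 (277.634033203125, 134.94847106933594) 23.96249008178711 [730.  116.7 150. ]
top yel 30.0 (392.7682800292969, 195.41464233398438) 83.6598129272461 [ 566.9 -211.4  150. ]
top orange 41.0 (225.5, 179.5) 90.0 [607.5 276.7  70. ]
side red 422.0 (28.000001907348633, 172.5) 63.43495178222656 [-341.8  288.4    3. ]
     [-406.  333.    3.]
     [-362.8  371.7    3. ]
     [-279.9  245.3    3. ]
     [-322.3  210.8    3. ]
side red 27.0 (386.5, 155.5) 90.0 [793.9 273.8   3. ]
side red 18.0 (323.5770568847656, 209.27789306640625) 35.83765411376953 [575.1  62.9   3. ]
side yel 65.0 (380.0, 169.0) 0.0 [729.3  68.2 150. ]
```

```bash
python3 - <<'E'
import cv2
t=cv2.imread('pics/top0.png');s=cv2.imread('pics/side0.png')
a=cv2.resize(t[140:260,170:450],None,fx=2.8,fy=2.8,interpolation=cv2.INTER_CUBIC)
cv2.imwrite('pics/tc.png',a)
a=cv2.resize(s[90:340,220:400],None,fx=2.4,fy=2.4,interpolation=cv2.INTER_CUBIC)
cv2.imwrite('pics/sc.png',a)
E
```

```text
(no output)
```

View pics/tc.png

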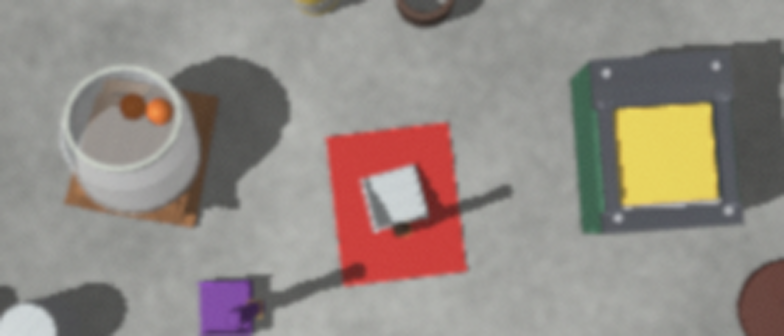

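View pics/sc.png

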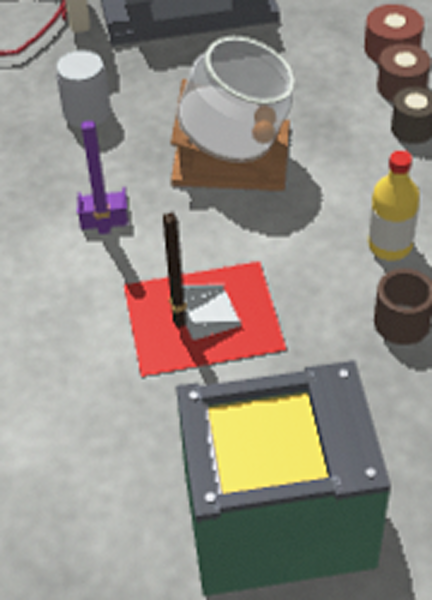

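Crops show: scoop's pan faces roughly +x on the mat with handle at its back; both balls at the +x wall of the jar; flap shut.

```bash
python3 - <<'E'
from h import *
np.set_printoptions(precision=1,suppress=True)
T=camera_params('top');S=camera_params('side')
t=cv2.imread('pics/top0.png');s=cv2.imread('pics/side0.png')
for n,p,im in(('top',T,t),('side',S,s)):
    h=cv2.cvtColor(im,cv2.COLOR_BGR2HSV)
    m1=hsv(im,(0,150,90),(6,255,255))|hsv(im,(174,150,90),(180,255,255))
    m1[:, :150]=0; m1[:,345:]=0; m1=cv2.morphologyEx(m1,cv2.MORPH_CLOSE,np.ones((9,9)))
    m2=hsv(im,(20,80,120),(34,255,255)); m2=cv2.morphologyEx(m2,cv2.MORPH_CLOSE,np.ones((3,3)))
    for nm,m,z in(('mat',m1,3),('flap',m2,150)):
        for c in big(m,1):
            r=cv2.minAreaRect(c); ap=cv2.approxPolyDP(cv2.convexHull(c),5,True)[:,0].astype(float)
            print(n,nm,cv2.contourArea(c),r[0],onz(p,r[0],z))
            for q in ap: print('    ',q,onz(p,q,z))
# frame screws (top face z=160), from crops
for q in((606,73),(716,66),(618,217),(729,210)): print('scr top',onz(T,(170+q[0]/2.8,140+q[1]/2.8),160))
for q in((193,395),(344,373),(371,472),(210,497)): print('scr side',onz(S,(220+q[0]/2.4,90+q[1]/2.4),160))
# rim ellipses 
print('rim', tri([ray(T,(170+121/2.8,140+117/2.8)),ray(S,(220+248.5/2.4,90+70/2.4))]))
print('ballR', tri([ray(T,(170+159/2.8,140+111/2.8)),ray(S,(220+263/2.4,90+131/2.4))]))
print('ballL', tri([ray(T,(170+133/2.8,140+105/2.8)),ray(S,(220+265/2.4,90+117/2.4))]))
print('handle top',tri([ray(T,(170+403/2.8,140+231/2.8)),ray(S,(220+169/2.4,90+214/2.4))]))
print('discs',onz(T,(452,250),28),'can',onz(T,(180,259),85),'bottle',tri([ray(T,(278,126)),ray(S,(386.5,155.5))]),'sleeve',onz(T,(320,138),60), 'purple',onz(T,(251,248),30))
E
```

```text
top mat 2140.0 (311.1058044433594, 212.39930725097656) [516.8  19.    3. ]
     [329. 185.] [604.7 -35.2   3. ]
     [335. 235.] [447.9 -57.7   3. ]
     [293. 240.] [429.1  73.4   3. ]
     [287. 190.] [585.5  96.8   3. ]
top flap 5277.0 (612.0, 137.5) [ 747.4 -832.2  150. ]
     [635.  86.] [ 898.3 -901.2  150. ]
     [639. 178.] [ 633.7 -906.6  150. ]
     [587. 193.] [ 587.5 -758.6  150. ]
     [585.  87.] [ 891.5 -757.4  150. ]
side mat 2145.0 (304.8754577636719, 221.83584594726562) [518.8  20.5   3. ]
     [327. 199.] [588.1 101.9   3. ]
     [338. 235.] [608.3 -33.5   3. ]
     [279. 246.] [444.8 -58.1   3. ]
     [272. 209.] [425.4  75.9   3. ]
side flap 1494.0 (331.3034362792969, 274.2225341796875) [ 571.3 -251.4  150. ]
     [347. 254.] [ 611.7 -200.1  150. ]
     [356. 288.] [ 621.9 -290.3  150. ]
     [313. 295.] [ 527.9 -300.2  150. ]
     [307. 260.] [ 519.3 -209.4  150. ]
scr top [ 648.  -190.8  160. ]
scr top [ 657.8 -300.6  160. ]
scr top [ 504.8 -204.8  160. ]
scr top [ 514.4 -314.9  160. ]
scr side [ 505.1 -200.3  160. ]
scr side [ 650.8 -186.1  160. ]
scr side [ 660.9 -296.   160. ]
scr side [ 515.9 -310.1  160. ]
rim (array([592.8, 293.2, 149.1]), [np.float64(0.11731643808519468), np.float64(0.11731643808493579)])
ballR (array([608.7, 274.5,  62.7]), [np.float64(0.8738808475440375), np.float64(0.8738808475439246)])
ballL (array([614.1, 302.9,  61.6]), [np.float64(0.39412425192726525), np.float64(0.3941242519273302)])
handle top (array([487.6,   7.4, 193.4]), [np.float64(1.8482293642244727), np.float64(1.848229364224334)])
discs [ 411.6 -417.4   28. ] can [369.4 397.1  85. ] bottle (array([754.7, 116.1, 153. ]), [np.float64(0.2426052159018516), np.float64(0.242605215902021)]) sleeve [742.4  -3.1  60. ] purple [402.8 199.6  30. ]
```

```bash
cat >> h.py <<'E'
def plan(P,Rt,n=None,g=1,vmax=45,wmax=0.14):
    """print steps: straight line in n rows from the measured pose to TCP P, orientation matrix Rt"""
    s=st();P0=np.array(s['eef_pos']);R0=R(s['tool_rot'])
    rv=Ro.from_matrix(R0.T@Rt).as_rotvec();d=np.array(P)-P0
    k=int(max(np.ceil(np.linalg.norm(d)/vmax),np.ceil(np.linalg.norm(rv)/wmax),1)) if n is None else n
    print('dist',np.round(np.linalg.norm(d),1),'ang',np.round(np.linalg.norm(rv),3),'rows',k)
    rows=[]
    for i in range(k):
        Ri=R0@Ro.from_rotvec(rv*i/k).as_matrix(); v=Ri.T@d/k
        rows.append(f"{g} "+' '.join(f'{x:.1f}' for x in v)+' '+' '.join(f'{x:.3f}' for x in rv/k))
    print(';'.join(rows))
def frame(yaw,pitch,flip=1):
    """tool orientation for holding the scoop: scoop frame (yaw, then pitch lip-down) ; tool x=-scoop z, tool z=flip*scoop x"""
    Rs=Ro.from_euler('ZY',[yaw,pitch]).as_matrix()
    x=-Rs[:,2];z=flip*Rs[:,0];y=np.cross(z,x);return np.column_stack([x,y,z])
E
python3 - <<'E'
from h import *
np.set_printoptions(precision=2,suppress=True)
s=st();Rt=R(s['tool_rot']);print(Rt); p=camera_params('wrist');print('cam in tool',Rt.T@(p['eye']-s['eef_pos'])); print('cam axes in tool\n',Rt.T@R(p['orientation']))
print(s['qpos'])
for f in(1,-1):
  print(f); plan([487,7,300],frame(.14,0,f))
E
```

```text
t 0.15 pos [ 243.9 -602.   211.9] rot [3.13 1.57 1.95] F [-0.8  0.9  0.7] w 85.8
[[-0.    0.93  0.38]
 [ 0.    0.38 -0.93]
 [-1.    0.   -0.  ]]
cam in tool [-161.35   83.01   -0.83]
cam axes in tool
 [[-0.    0.33 -0.95]
 [-0.    0.95  0.33]
 [ 1.    0.   -0.  ]]
[ 1.12  0.63  0.04  1.52 -0.03  1.   -0.02]
1
t 0.15 pos [ 243.9 -602.   211.9] rot [3.13 1.57 1.95] F [-0.8  0.9  0.7] w 85.8
dist 661.6 ang 1.326 rows 15
1 -5.8 30.3 -31.6 -0.088 -0.000 -0.000;1 -5.8 32.9 -28.8 -0.088 -0.000 -0.000;1 -5.8 35.3 -25.7 -0.088 -0.000 -0.000;1 -5.8 37.5 -22.5 -0.088 -0.000 -0.000;1 -5.8 39.3 -19.1 -0.088 -0.000 -0.000;1 -5.8 40.8 -15.6 -0.088 -0.000 -0.000;1 -5.9 42.1 -11.9 -0.088 -0.000 -0.000;1 -5.9 43.0 -8.1 -0.088 -0.000 -0.000;1 -5.9 43.5 -4.3 -0.088 -0.000 -0.000;1 -5.9 43.7 -0.5 -0.088 -0.000 -0.000;1 -5.9 43.6 3.4 -0.088 -0.000 -0.000;1 -5.9 43.1 7.2 -0.088 -0.000 -0.000;1 -5.9 42.3 11.0 -0.088 -0.000 -0.000;1 -5.9 41.2 14.7 -0.088 -0.000 -0.000;1 -5.9 39.7 18.3 -0.088 -0.000 -0.000
-1
t 0.15 pos [ 243.9 -602.   211.9] rot [3.13 1.57 1.95] F [-0.8  0.9  0.7] w 85.8
dist 661.6 ang 1.816 rows 15
1 -5.8 30.3 -31.6 0.121 -0.000 0.000;1 -5.8 26.2 -35.0 0.121 -0.000 0.000;1 -5.8 21.8 -37.9 0.121 -0.000 0.000;1 -5.8 17.1 -40.2 0.121 -0.000 0.000;1 -5.8 12.1 -42.0 0.121 -0.000 0.000;1 -5.8 6.9 -43.2 0.121 -0.000 0.000;1 -5.8 1.7 -43.7 0.121 -0.000 0.000;1 -5.8 -3.6 -43.6 0.121 -0.000 0.000;1 -5.8 -8.8 -42.8 0.121 -0.000 0.000;1 -5.8 -13.9 -41.4 0.121 -0.000 0.000;1 -5.8 -18.8 -39.4 0.121 -0.000 0.000;1 -5.9 -23.5 -36.9 0.121 -0.000 0.000;1 -5.9 -27.8 -33.8 0.121 -0.000 0.000;1 -5.9 -31.6 -30.2 0.121 -0.000 0.000;1 -5.9 -35.0 -26.1 0.121 -0.000 0.000
```

```bash
python3 -m handwheel '1 -6 30 -31 -0.088 0 0;1 -6 33 -29 -0.088 0 0;1 -6 35 -26 -0.088 0 0;1 -6 37.5 -22.5 -0.088 0 0;1 -6 39 -19 -0.088 0 0;1 -6 41 -15.5 -0.088 0 0;1 -6 42 -12 -0.088 0 0;1 -6 43 -8 -0.088 0 0;1 -6 43.5 -4 -0.088 0 0;1 -6 43.5 -0.5 -0.088 0 0'
python3 - <<'E'
from h import *
plan([487,17,300],frame(.14,0,1))
E
```

```text
clock: 1.15
eef_pos: [401.6, -186.0, 269.5]
tool_rot: [-2.823, 1.565, -3.106]
force: [2.0, -0.7, 0.3]
width: 85.3
t 1.15 pos [ 401.6 -186.   269.5] rot [-2.823  1.565 -3.106] F [ 2.  -0.7  0.3] w 85.3
dist 222.3 ang 0.424 rows 5
1 -6.2 43.7 5.0 -0.085 -0.001 0.000;1 -6.2 43.2 8.7 -0.085 -0.001 0.000;1 -6.2 42.3 12.3 -0.085 -0.001 0.000;1 -6.2 41.1 15.9 -0.085 -0.001 0.000;1 -6.1 39.6 19.3 -0.085 -0.001 0.000
```

```bash
python3 -m handwheel '1 -6 43.5 5 -0.085 0 0;1 -6 43 9 -0.085 0 0;1 -6 42 12.5 -0.085 0 0;1 -6 41 16 -0.085 0 0;1 -6 39.5 19 -0.085 0 0;1 0 0 0 0 0 0'
python3 - <<'E'
from h import *
import pickle
s=st();p=camera_params('wrist');im=get_image('wrist');cv2.imwrite('pics/w1.png',im);pickle.dump(p,open('w1.pkl','wb'))
print(s['qpos'])
E
```

```text
clock: 1.75
eef_pos: [488.8, 32.3, 301.5]
tool_rot: [1.965, 1.567, 2.134]
force: [-0.4, -0.7, -0.7]
width: 85.5
t 1.75 pos [488.8  32.3 301.5] rot [1.965 1.567 2.134] F [-0.4 -0.7 -0.7] w 85.5
[ 0.2350381   0.32655442 -0.4779499   1.81544575  0.16815309  1.04136429
 -0.13711838]
```

View pics/w1.png

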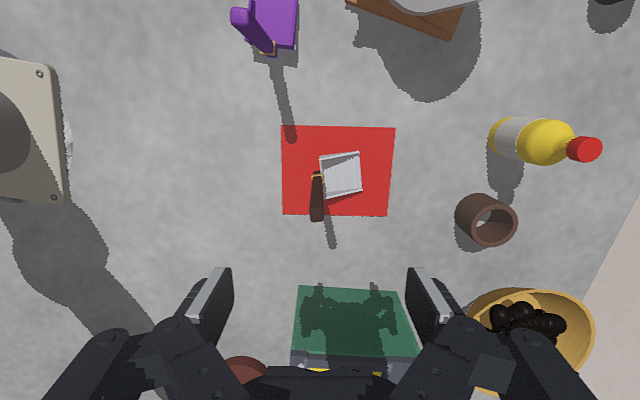

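Wrist view: scoop handle top at about (317,218), pan at (341,175), mat corners (282,126)–(387,216), purple decoy top-left, jar cradle top-right. Zooming to get corner pixels.

```bash
python3 - <<'E'
import cv2
a=cv2.imread('pics/w1.png')[118:228,272:402]
cv2.imwrite('pics/w1c.png',cv2.resize(a,None,fx=5,fy=5,interpolation=cv2.INTER_CUBIC))
E
```

```text
(no output)
```

View pics/w1c.png

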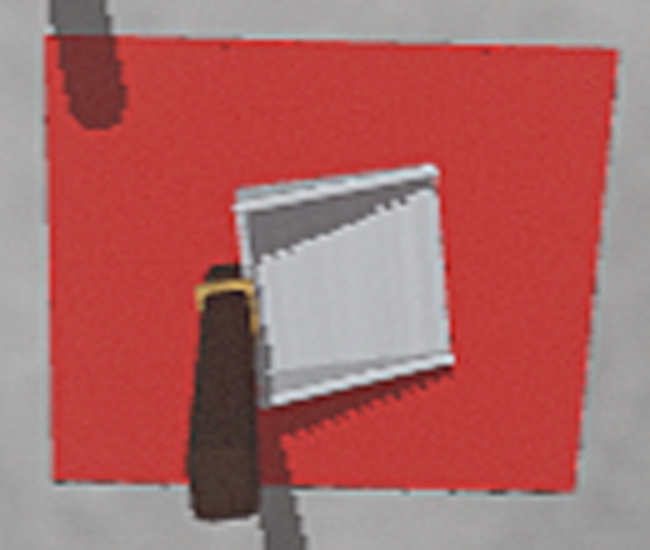

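```bash
python3 - <<'E'
from h import *
import pickle
np.set_printoptions(precision=1,suppress=True)
p=pickle.load(open('w1.pkl','rb'))
f=lambda u,v,z: onz(p,(272+u/5-.4,118+v/5-.4),z)
mat=[f(*q,3) for q in((46,37),(617,49),(577,491),(53,482))]
for m in mat:print('mat',m)
print(np.mean(mat,0),[np.arctan2(*(b-a)[[1,0]]) for a,b in((mat[0],mat[1]),(mat[3],mat[2]),(mat[3],mat[0]),(mat[2],mat[1]))],[np.linalg.norm(mat[i]-mat[i-1]) for i in range(4)])
fl,fr=f(437,170,11),f(453,360,11);bl,br=f(238,195,35),f(266,405,35)
print('lip',fl,fr,(fl+fr)/2,np.linalg.norm(fl-fr),'back',bl,br,(bl+br)/2,np.linalg.norm(bl-br))
ax=(fl+fr)/2-(bl+br)/2;print('yaw',np.arctan2(ax[1],ax[0]),np.arctan2(*-(fr-fl)[[0,1]]*[-1,1]),np.linalg.norm(ax[:2]))
print('handle top',f(225,502,183))
for y in(.2,.25,.3):
  c=(fl+fr)/2; print(y,'axis from lip',c[:2]-66*np.array([np.cos(y),np.sin(y)]))
T=camera_params('top');S=camera_params('side')
e=[onz(S,(220+170/2.4,90+215/2.4),183),onz(T,(170+403/2.8,140+231/2.8),183)];print(e)
E
```

```text
mat [422.6  76.9   3. ]
mat [589.  101.9   3. ]
mat [610.7 -35.4   3. ]
mat [442.7 -61.    3. ]
[516.2  20.6   3. ] [np.float64(0.14897495553885187), np.float64(0.15140832526932474), np.float64(1.7154841670831622), np.float64(1.7276949709403917)] [np.float64(139.36150883544437), np.float64(168.19701393084193), np.float64(138.9511708422549), np.float64(169.89596824005633)]
lip [542.9  59.2  11. ] [560.1   2.9  11. ] [551.5  31.1  11. ] 58.92803196426608 back [485.3  45.8  35. ] [503.9 -14.   35. ] [494.6  15.9  35. ] 62.6856362618031
yaw 0.26005920872497623 0.29587684260930075 58.90800887962187
handle top [489.    9.4 183. ]
0.2 axis from lip [486.8  17.9]
0.25 axis from lip [487.6  14.7]
0.3 axis from lip [488.5  11.6]
[array([490. ,  15.9, 183. ]), array([485.7,   7.4, 183. ])]
```

```bash
python3 - <<'E'
from h import *
plan([488.5,11,215],frame(.28,0,1))
E
```

```text
t 1.8 pos [487.5  28.8 300.8] rot [ 2.991  1.567 -3.127] F [-0.3 -1.   0.1] w 85.7
dist 87.6 ang 0.115 rows 2
1 42.9 -8.9 -0.8 -0.057 -0.002 -0.000;1 42.9 -8.8 -1.4 -0.057 -0.002 -0.000
```

```bash
python3 -m handwheel '1 28 -6 -0.5 -0.04 0 0;1 29 -6 -1 -0.04 0 0;1 29 -6 -1 -0.035 0 0;1 0 0 0 0 0 0'
python3 - <<'E'
from h import *
plan([488.5,11,147],frame(.28,0,1))
E
```

```text
clock: 2.2
eef_pos: [487.6, 6.0, 212.3]
tool_rot: [-2.719, 1.565, -2.44]
force: [0.4, -1.0, 0.3]
width: 85.2
t 2.2 pos [487.6   6.  212.3] rot [-2.719  1.565 -2.44 ] F [ 0.4 -1.   0.3] w 85.2
dist 65.5 ang 0.005 rows 2
1 32.7 2.3 1.3 -0.001 -0.002 0.001;1 32.7 2.3 1.2 -0.001 -0.002 0.001
```

```bash
python3 -m handwheel '1 0 4 1 0 0 0;1 0 0 0 0 0 0'
python3 - <<'E'
from h import *
import pickle
s=st();p=camera_params('wrist');im=get_image('wrist');cv2.imwrite('pics/w2.png',im);pickle.dump(p,open('w2.pkl','wb'))
Rt=R(s['tool_rot']);e=np.array(s['eef_pos'])
print(proj(p,e+Rt@[32,0,0]))
plan([488.5,11,147],frame(.28,0,1))
E
```

```text
clock: 2.4
eef_pos: [487.5, 9.2, 213.4]
tool_rot: [-2.663, 1.565, -2.388]
force: [-0.3, -0.3, 0.1]
width: 85.0
t 2.4 pos [487.5   9.2 213.4] rot [-2.663  1.565 -2.388] F [-0.3 -0.3  0.1] w 85.0
[320.41782753 231.97883929]
t 2.45 pos [487.9   9.1 213.7] rot [-2.485  1.566 -2.211] F [-0.5  0.1 -0.1] w 85.6
dist 66.7 ang 0.007 rows 2
1 33.3 1.0 0.7 -0.003 -0.002 0.002;1 33.3 0.9 0.6 -0.003 -0.002 0.002
```

View pics/w2.png

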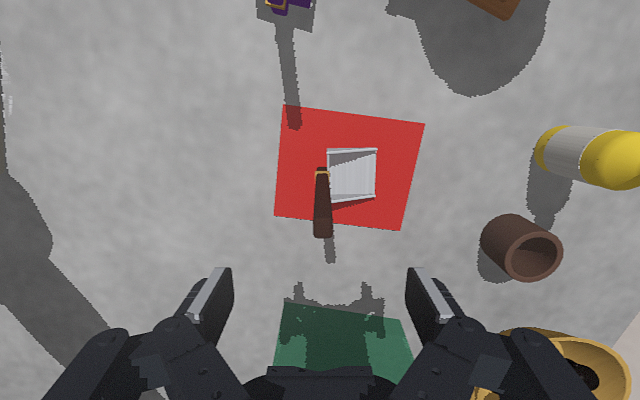

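Handle top at (323,232) against the predicted (320,232), and the lip edge is vertical in the picture: aligned. Descend and grip.

```bash
python3 -m handwheel '1 33 1 1 0 0 0;1 33 1 1 0 0 0;1 0 0 0 0 0 0'
python3 -m handwheel '-1 0 0 0 0 0 0;-1 0 0 0 0 0 0;-1 0 0 0 0 0 0;-1 0 0 0 0 0 0;-1 0 0 0 0 0 0;-1 0 0 0 0 0 0'
python3 - <<'E'
from h import *
s=st()
cv2.imwrite('pics/w3.png',get_image('wrist'))
E
```

```text
clock: 2.75
eef_pos: [494.0, 11.7, 151.1]
tool_rot: [-0.728, 1.561, -0.456]
force: [-1.3, -0.4, 0.5]
width: 85.2
clock: 3.35
eef_pos: [497.8, 12.2, 157.7]
tool_rot: [-0.522, 1.551, -0.25]
force: [-0.1, -0.4, -2.1]
width: 11.7
t 3.35 pos [497.8  12.2 157.7] rot [-0.522  1.551 -0.25 ] F [-0.1 -0.4 -2.1] w 11.7
```

View pics/w3.png

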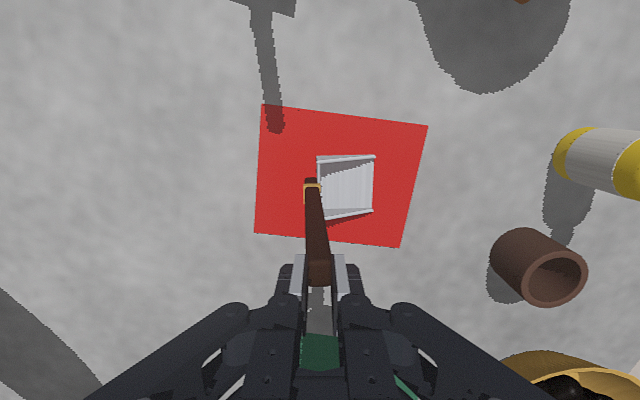

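Gripped (handle between the pads, width 11.7). Lift straight, moving towards the jar for a closer view.

```bash
python3 -m handwheel '-1 -15 0 0 0 0 0;-1 -30 0 0 0 0 0;-1 -30 0 0 0 0 0;-1 -15 0 0 0 0 0;-1 0 0 0 0 0 0'
python3 - <<'E'
from h import *
plan([515,130,290],frame(-.17,0,1),g=-1,vmax=30)
E
```

```text
clock: 3.9
eef_pos: [494.0, 12.4, 248.7]
tool_rot: [-0.623, 1.558, -0.35]
force: [0.8, 0.3, -3.0]
width: 11.7
t 3.9 pos [494.   12.4 248.7] rot [-0.623  1.558 -0.35 ] F [ 0.8  0.3 -3. ] w 11.7
dist 126.4 ang 0.443 rows 5
-1 -8.3 21.5 10.5 0.088 0.002 0.001;-1 -8.3 22.3 8.5 0.088 0.002 0.001;-1 -8.3 23.0 6.5 0.088 0.002 0.001;-1 -8.3 23.5 4.4 0.088 0.002 0.001;-1 -8.3 23.8 2.3 0.088 0.002 0.001
```

```bash
python3 -m handwheel '-1 -8 21 10 0.088 0 0;-1 -8 22 8 0.088 0 0;-1 -8 23 6 0.088 0 0;-1 -8 23.5 4 0.088 0 0;-1 -8 24 2 0.088 0 0;-1 0 0 0 0 0 0'
python3 - <<'E'
from h import *
import pickle
s=st();p=camera_params('wrist');im=get_image('wrist');cv2.imwrite('pics/w4.png',im);pickle.dump((p,s['eef_pos'],s['tool_rot']),open('w4.pkl','wb'))
E
```

```text
clock: 4.5
eef_pos: [511.0, 130.6, 282.2]
tool_rot: [-1.172, 1.564, -1.362]
force: [-0.0, 1.7, -2.3]
width: 11.8
t 4.5 pos [511.  130.6 282.2] rot [-1.172  1.564 -1.362] F [-0.   1.7 -2.3] w 11.8
```

View pics/w4.png

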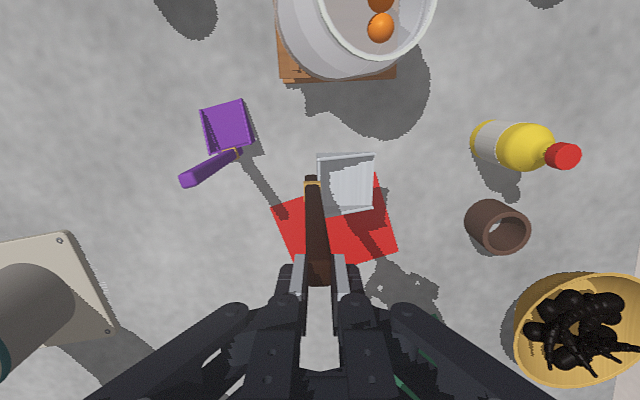

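```bash
cat >> h.py <<'E'
def t2w(s,v): return np.array(s['eef_pos'])+R(s['tool_rot'])@np.array(v)
E
python3 - <<'E'
from h import *
import pickle
p,e,o=pickle.load(open('w4.pkl','rb'));s=dict(eef_pos=e,tool_rot=o)
for L in(152,155,158):
  print(L)
  for nm,q in(('lipL',(30,30,8)),('lipR',(30,-30,8)),('backL',(-30,30,30)),('backR',(-30,-30,30)),('top',(-36,0,180)),('base',(-36,8,0))):
    print(nm,np.round(proj(p,t2w(s,(L-q[2],q[1],q[0]+36))),1))
a=cv2.imread('pics/w4.png')[140:290,280:400]
cv2.imwrite('pics/w4c.png',cv2.resize(a,None,fx=4,fy=4,interpolation=cv2.INTER_CUBIC))
plan([520,215,310],frame(-.17,0,1),g=-1,vmax=30)
E
```

```text
152
lipL [385.3 159.7]
lipR [381.4 215.2]
backL [326.6 163.9]
backR [326.1 222.9]
top [321.3 278.6]
base [320.1 179.1]
155
lipL [384.7 159.2]
lipR [380.8 214.3]
backL [326.5 163.3]
backR [326.1 221.8]
top [321.3 275.4]
base [320.1 178.4]
158
lipL [384.1 158.7]
lipR [380.3 213.3]
backL [326.4 162.7]
backR [326.  220.7]
top [321.3 272.4]
base [320.1 177.8]
t 4.55 pos [510.2 127.9 281.3] rot [-1.466  1.561 -1.657] F [-0.3 -1.5 -2. ] w 12.0
dist 92.2 ang 0.023 rows 4
-1 -7.4 21.8 -1.7 -0.005 0.000 0.002;-1 -7.3 21.8 -1.6 -0.005 0.000 0.002;-1 -7.3 21.8 -1.5 -0.005 0.000 0.002;-1 -7.2 21.9 -1.4 -0.005 0.000 0.002
```

View pics/w4c.png

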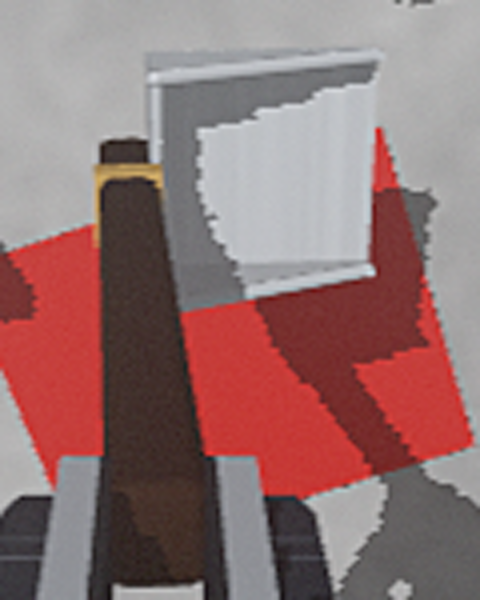

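```bash
python3 - <<'E'
from h import *
import pickle
from scipy.optimize import least_squares
p,e,o=pickle.load(open('w4.pkl','rb'));s=dict(eef_pos=e,tool_rot=o)
C=np.array([[0,0,-1],[0,1,0],[1,0,0]]).astype(float) # scoop->tool
pts=[((30,30,8),(375,153.8)),((30,-30,8),(373.2,207.5)),((-30,30,30),(317.5,158.7)),((-30,-30,30),(325.7,216)),((-36,0,180),(318,283)),((-43,8,0),(305.,175)),((30,-30,0),(373.2,209)) ]
def f(x):
    Rr=C@Ro.from_rotvec(x[3:6]).as_matrix()
    # x[:3]: tool coords of handle axis at 163mm up
    return np.concatenate([proj(p,t2w(s,x[:3]+Rr@(np.array(a)-[-36,0,155])))-b for a,b in pts]+[x[3:6]*5,x[1:3]*.3])
r=least_squares(f,[0,0,0,0,0,0]);print(np.round(r.x,3));print(np.round(r.fun,1))
E
```

```text
[-0.03  -3.001 -2.415  0.047  0.033  0.034]
[ 1.6 -0.6  1.4  0.5  0.9  1.8 -5.3  2.5  0.3 -0.6  1.   0.  -0.1 -3.7
  0.2  0.2  0.2 -0.9 -0.7]
```

```bash
python3 -m handwheel '-1 -7.5 22 -2 0 0 0;-1 -7.5 22 -2 0 0 0;-1 -7 22 -1 0 0 0;-1 -7 22 -1 0 0 0;-1 0 0 0 0 0 0'
python3 - <<'E'
from h import *
import pickle
s=st();p=camera_params('wrist');im=get_image('wrist');cv2.imwrite('pics/w5.png',im);pickle.dump((p,s['eef_pos'],s['tool_rot']),open('w5.pkl','wb'))
E
```

```text
clock: 5.05
eef_pos: [518.9, 209.4, 302.1]
tool_rot: [-1.951, 1.546, -2.145]
force: [-0.4, 1.4, -1.2]
width: 12.1
t 5.05 pos [518.9 209.4 302.1] rot [-1.951  1.546 -2.145] F [-0.4  1.4 -1.2] w 12.1
```

View pics/w5.png

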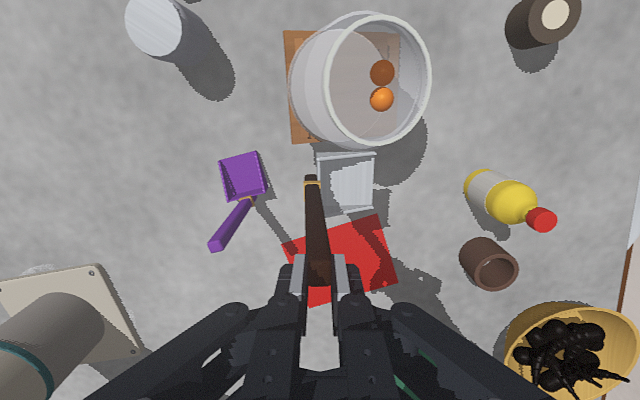

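Rim ellipse centred near (380,81), balls at (381,73) and (381,99), both at the jar's +x side.

```bash
python3 - <<'E'
import cv2
a=cv2.imread('pics/w5.png')[0:160,275:445]
cv2.imwrite('pics/w5c.png',cv2.resize(a,None,fx=3.75,fy=3.75,interpolation=cv2.INTER_CUBIC))
E
```

```text
(no output)
```

View pics/w5c.png

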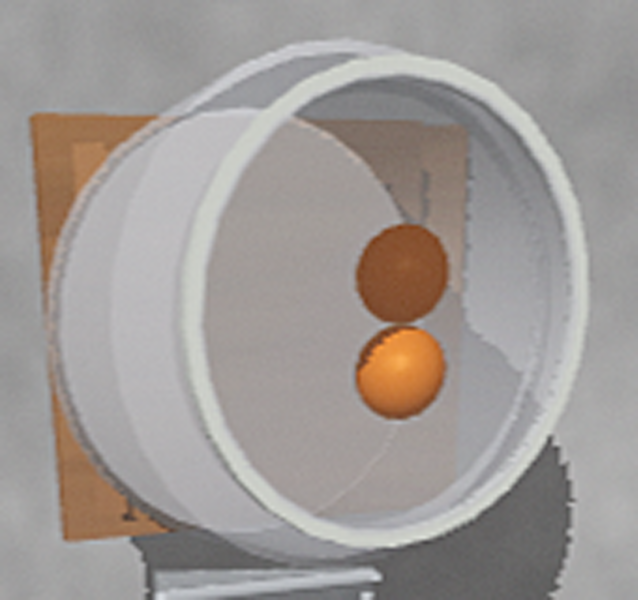

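```bash
python3 - <<'E'
from h import *
import pickle
np.set_printoptions(precision=1,suppress=True)
p,e,o=pickle.load(open('w5.pkl','rb'))
f=lambda q:(275+q[0]/3.75-.4,q[1]/3.75-.4)
pts=[(400,67),(578,275),(370,540),(193,300),(565,205),(520,460),(232,435),(270,118),(497,103),(445,525)]
for psi in(-.10,-.17,-.24):
  n=np.array([np.sin(.349)*np.cos(psi),np.sin(.349)*np.sin(psi),np.cos(.349)])
  c=np.array([593,293,149.3])
  u=np.array([np.cos(.349)*np.cos(psi),np.cos(.349)*np.sin(psi),-np.sin(.349)]);v=np.cross(n,u)
  for it in range(6):
    X=[]
    for q in pts:
        E,d=ray(p,f(q)); X.append(E+d*(n@(c-E))/(n@d))
    X=np.array(X);A=np.c_[2*(X-c)@u,2*(X-c)@v,np.ones(len(X))];b=((X-c)@u)**2+((X-c)@v)**2
    s_=np.linalg.lstsq(A,b,rcond=None)[0];c=c+s_[0]*u+s_[1]*v;c[2]=149.3;r=np.hypot((X-c)@u,(X-c)@v)
  print(psi,c,'r',r.mean(),r.std(),'floor',c-95*n)
b1=(402,273);b2=(400,372)
B=[onz(p,f(q),57.8) for q in(b1,b2)];print(B,np.linalg.norm(B[0]-B[1]),'mid',(B[0]+B[1])/2,'yaw',np.arctan2(-(B[0]-B[1])[0],(B[0]-B[1])[1]))
# cradle edges on bench-ish height?
for z in(0,40): 
  P=[onz(p,f(q),z) for q in((30,115),(465,127),(63,540))];print(z,np.arctan2(*(P[1]-P[0])[[1,0]]),np.arctan2(-(P[0]-P[2])[0],(P[0]-P[2])[1]),np.linalg.norm(P[1]-P[0]),np.linalg.norm(P[2]-P[0]))
E
```

```text
-0.1 [593.  294.8 149.3] r 55.17574474289923 0.7822419141177916 floor [560.7 298.   60. ]
-0.17 [593.  294.4 149.3] r 55.15568838499231 0.9055249977346285 floor [560.9 299.9  60. ]
-0.24 [592.9 294.1 149.3] r 55.13359866010086 1.0857445415099238 floor [561.3 301.8  60. ]
[array([612.8, 307.2,  57.8]), array([608.4, 277.2,  57.8])] 30.3326403662953 mid [610.6 292.2  57.8] yaw -0.14485611507860993
0 -0.22040693693687624 -0.14785667985660472 155.31827441940317 150.16551914064877
40 -0.2204069369368761 -0.14785667985660497 141.8556833845118 137.14955576293465
```

```bash
cat >> h.py <<'E'
C=np.array([[0,0,-1],[0,1,0],[1,0,0]]).astype(float)
RT=C@Ro.from_rotvec([0.03,0.035,0.02]).as_matrix()   # scoop axes in tool
OT=np.array([0,-2.,-2.])                              # tool coords of scoop point (-36,0,155)
def tool_for(O,Rs):
    """scoop origin O = underside at pan centre (world), Rs scoop axes -> TCP, Rtool"""
    Rt=Rs@RT.T; G=np.array(O)+Rs@np.array([-36,0,155.]); return G-Rt@OT,Rt
def scoop_now(s):
    Rt=R(s['tool_rot']);Rs=Rt@RT;G=np.array(s['eef_pos'])+Rt@OT;return G-Rs@np.array([-36,0,155.]),Rs
JY=-0.15;TL=0.349;F=np.array([560.8,299.3,60.])
RJ=Ro.from_euler('ZY',[JY,TL]).as_matrix()  # columns r, y, a (leaning jar axes)
def jar(rho,y,h,beta):
    Rs=Ro.from_euler('ZY',[JY,TL-beta]).as_matrix(); return F+RJ@np.array([rho,y,h]),Rs
def jarnow(s):
    O,Rs=scoop_now(s); q=RJ.T@(O-F); M=RJ.T@Rs
    lip=RJ.T@(O+Rs@[30,0,0]-F); bk=RJ.T@(O+Rs@[-43,0,0]-F)
    print('jar: pan',np.round(q,1),'beta(lip up)',np.round(np.arctan2(M[2,0],M[0,0]),3),'yaw',np.round(np.arctan2(M[1,0],M[0,0]),3),'roll',np.round(M[2,1],3),'lip',np.round(lip,1),'back',np.round(bk,1))
E
python3 -m handwheel '-1 -30 0 0 0 0 0;-1 -30 0 0 0 0 0;-1 0 0 0 0 0 0'
python3 - <<'E'
from h import *
s=st();jarnow(s);print(s['qpos'])
P,Rt=tool_for(*jar(0,0,125,0));print(P)
plan(P,Rt,g=-1,vmax=30,wmax=.1)
E
```

```text
clock: 5.4
eef_pos: [518.2, 200.3, 358.1]
tool_rot: [-2.003, 1.53, -2.204]
force: [0.4, 0.4, -2.3]
width: 11.7
t 5.4 pos [518.2 200.3 358.1] rot [-2.003  1.53  -2.204] F [ 0.4  0.4 -2.3] w 11.7
jar: pan [ -49.9 -108.   132.4] beta(lip up) 0.296 yaw -0.033 roll 0.005 lip [ -21.3 -108.9  141.2] back [ -91.1 -106.6  119.8]
[-0.16840801  0.40191111 -0.39765074  1.52603573  0.17506404  1.28436072
 -0.7936665 ]
[624.21491607 291.6977957  334.74395899]
t 5.4 pos [518.2 200.3 358.1] rot [-2.003  1.53  -2.204] F [ 0.4  0.4 -2.3] w 11.7
dist 141.9 ang 0.298 rows 5
-1 3.5 22.3 17.2 -0.008 0.059 -0.001;-1 2.5 22.1 17.6 -0.008 0.059 -0.001;-1 1.4 22.0 17.9 -0.008 0.059 -0.001;-1 0.4 21.9 18.1 -0.008 0.059 -0.001;-1 -0.7 21.7 18.3 -0.008 0.059 -0.001
```

```bash
python3 -m handwheel '-1 3.5 22 17 -0.008 0.059 0;-1 2.5 22 17.5 -0.008 0.059 0;-1 1.5 22 18 -0.008 0.059 0;-1 0.5 22 18 -0.008 0.059 0;-1 -0.5 22 18 -0.008 0.059 0;-1 0 0 0 0 0 0'
python3 - <<'E'
from h import *
s=st();jarnow(s);print(s['qpos'])
for n in('wrist','side','top'):cv2.imwrite(f'pics/a_{n}.png',get_image(n))
P,Rt=tool_for(*jar(0,0,100,0))
plan(P,Rt,g=-1,vmax=30,wmax=.1)
a=cv2.imread('pics/a_side.png')[40:200,230:400];b=cv2.imread('pics/a_top.png')[120:260,150:320]
cv2.imwrite('pics/a_c.png',np.hstack([cv2.resize(a,(390,370),interpolation=2),cv2.resize(b,(400,370),interpolation=2)]))
E
```

```text
clock: 6.0
eef_pos: [624.7, 278.1, 317.0]
tool_rot: [-2.98, 1.231, 3.125]
force: [-1.5, 0.8, -4.7]
width: 12.0
t 6.0 pos [624.7 278.1 317. ] rot [-2.98   1.231  3.125] F [-1.5  0.8 -4.7] w 12.0
jar: pan [  4.9 -16.1 108.5] beta(lip up) -0.022 yaw -0.017 roll -0.014 lip [ 34.9 -16.6 107.9] back [-38.1 -15.4 109.5]
[-0.25131866  0.85958953 -0.39118196  0.83759     0.11334259  1.77575971
 -0.72891735]
t 6.15 pos [621.8 277.2 325.6] rot [-2.984  1.238  3.123] F [ 0.3  0.1 -1.5] w 12.0
dist 22.2 ang 0.024 rows 1
-1 15.6 15.3 -3.7 -0.014 -0.016 0.013
```

View pics/a_wrist.png

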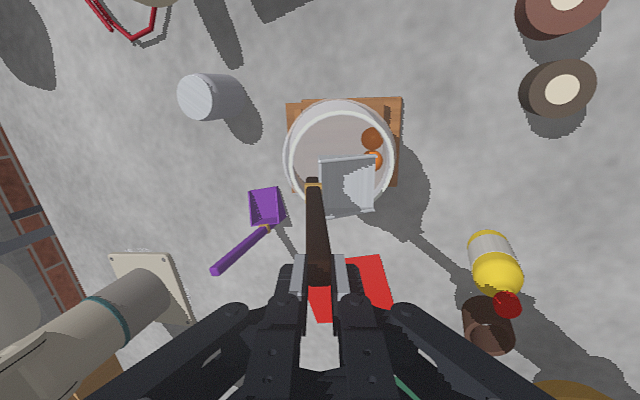

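View pics/a_c.png

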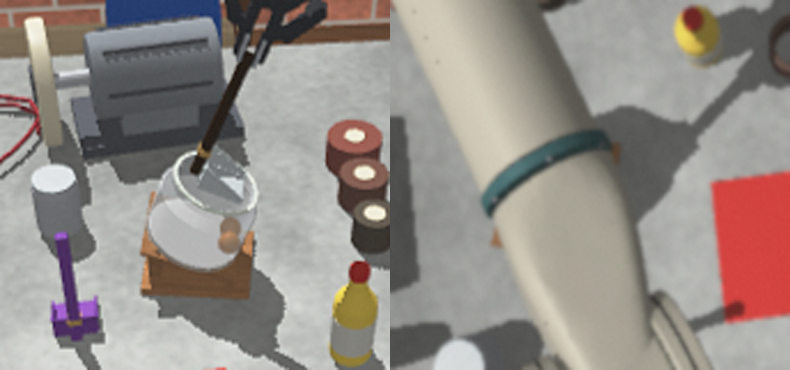

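```bash
python3 -m handwheel '-1 0 9 -2 -0.01 -0.01 0.005;-1 0 7 -2 0 0 0.005;-1 0 0 0 0 0 0'
python3 - <<'E'
from h import *
s=st();jarnow(s)
P,Rt=tool_for(*jar(-1,0,60,0))
plan(P,Rt,g=-1,vmax=12,wmax=.1)
E
```

```text
clock: 6.45
eef_pos: [618.9, 293.3, 331.7]
tool_rot: [-3.025, 1.256, 3.091]
force: [-2.0, 0.5, -1.4]
width: 11.9
t 6.45 pos [618.9 293.3 331.7] rot [-3.025  1.256  3.091] F [-2.   0.5 -1.4] w 11.9
jar: pan [ -3.9   0.7 120.3] beta(lip up) 0.001 yaw -0.002 roll -0.0 lip [ 26.1   0.6 120.4] back [-46.9   0.8 120.3]
t 6.45 pos [618.9 293.3 331.7] rot [-3.025  1.256  3.091] F [-2.   0.5 -1.4] w 11.9
dist 60.4 ang 0.003 rows 6
-1 10.1 0.2 0.2 -0.000 0.000 0.000;-1 10.1 0.2 0.2 -0.000 0.000 0.000;-1 10.1 0.2 0.2 -0.000 0.000 0.000;-1 10.1 0.2 0.2 -0.000 0.000 0.000;-1 10.1 0.2 0.2 -0.000 0.000 0.000;-1 10.1 0.2 0.2 -0.000 0.000 0.000
```

```bash
python3 -m handwheel '-1 11 0 2 0 0 0;-1 11 0 1 0 0 0;-1 11 0 1 0 0 0;-1 5 0 0 0 0 0'
python3 - <<'E'
from h import *
s=st();jarnow(s)
for n in('wrist','side'):cv2.imwrite(f'pics/b_{n}.png',get_image(n))
s=st();jarnow(s)
a=cv2.imread('pics/b_side.png')[60:190,250:380];b=cv2.imread('pics/b_wrist.png')[80:230,260:420]
cv2.imwrite('pics/b_c.png',np.hstack([cv2.resize(a,(395,395),interpolation=2),cv2.resize(b,(400,395),interpolation=2)]))
E
```

```text
clock: 6.85
eef_pos: [610.0, 294.1, 300.8]
tool_rot: [-3.037, 1.268, 3.083]
force: [0.1, -0.1, -2.0]
width: 11.8
t 6.85 pos [610.  294.1 300.8] rot [-3.037  1.268  3.083] F [ 0.1 -0.1 -2. ] w 11.8
jar: pan [-0.   0.8 88.6] beta(lip up) 0.012 yaw 0.001 roll 0.003 lip [30.   0.8 89. ] back [-43.    0.7  88.1]
t 6.95 pos [610.2 294.3 301.1] rot [-3.038  1.267  3.082] F [-0.   0.1 -2.9] w 12.1
jar: pan [-0.1  1.1 88.9] beta(lip up) 0.012 yaw 0.002 roll 0.003 lip [29.9  1.1 89.3] back [-43.1   1.   88.4]
```

View pics/b_c.png

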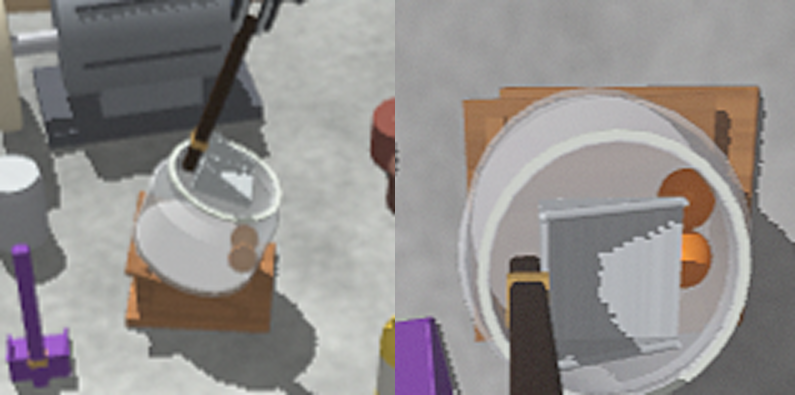

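Pan sits inside the rim, about 3 mm to the −y side of centre; clear all round. Continue down.

```bash
python3 -m handwheel '-1 10 1.5 0 0 0 0;-1 10 1 0 0 0.01 0;-1 10 0 -1 0 0 0;-1 10 0 -1 0 0 0;-1 6 0 0 0 0 0'
python3 - <<'E'
from h import *
s=st();jarnow(s)
for n in('wrist',):cv2.imwrite(f'pics/c_{n}.png',get_image(n))
s=st();jarnow(s)
b=cv2.imread('pics/c_wrist.png')[60:230,250:420]
cv2.imwrite('pics/c_c.png',cv2.resize(b,(595,595),interpolation=2))
E
```

```text
clock: 7.45
eef_pos: [594.7, 298.8, 256.7]
tool_rot: [-3.047, 1.26, 3.072]
force: [-0.8, 0.2, -1.7]
width: 11.6
t 7.45 pos [594.7 298.8 256.7] rot [-3.047  1.26   3.072] F [-0.8  0.2 -1.7] w 11.6
jar: pan [-1.1  3.5 41.4] beta(lip up) 0.004 yaw 0.002 roll 0.006 lip [28.9  3.6 41.6] back [-44.1   3.5  41.3]
t 7.5 pos [594.2 298.6 255.9] rot [-3.045  1.259  3.074] F [ 0.4 -0.2 -3.1] w 12.0
jar: pan [-1.4  3.1 40.5] beta(lip up) 0.003 yaw 0.002 roll 0.005 lip [28.6  3.2 40.6] back [-44.4   3.1  40.3]
```

View pics/c_c.png

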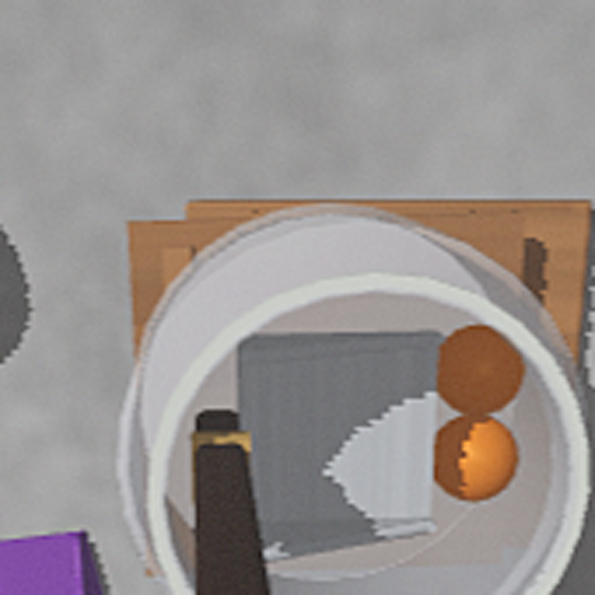

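```bash
python3 -m handwheel '-1 9 0 -1 0 0 0;-1 9 0 -1 0 0 0;-1 8 0 0 0 0 0;-1 4 0 0 0 0 0'
python3 - <<'E'
from h import *
s=st();jarnow(s)
E
```

```text
clock: 7.9
eef_pos: [582.7, 299.6, 225.8]
tool_rot: [-3.046, 1.259, 3.073]
force: [-0.6, -1.0, -2.6]
width: 12.1
t 7.9 pos [582.7 299.6 225.8] rot [-3.046  1.259  3.073] F [-0.6 -1.  -2.6] w 12.1
jar: pan [-1.9  2.5  8.3] beta(lip up) 0.004 yaw 0.001 roll 0.005 lip [28.1  2.6  8.4] back [-44.9   2.5   8.1]
```

```bash
python3 -m handwheel '-1 1 0 4 0 0.025 0;-1 1 0 4 0 0.025 0;-1 1 0 0 0 0 0'
python3 - <<'E'
from h import *
s=st();jarnow(s)
E
python3 -m handwheel '-1 2 0 0 0 0 0;-1 1 0 0 0 0 0'
python3 - <<'E'
from h import *
s=st();jarnow(s)
E
```

```text
clock: 8.2
eef_pos: [588.6, 298.5, 219.6]
tool_rot: [-3.058, 1.208, 3.061]
force: [0.5, -0.2, -2.2]
width: 11.6
t 8.2 pos [588.6 298.5 219.6] rot [-3.058  1.208  3.061] F [ 0.5 -0.2 -2.2] w 11.6
jar: pan [-2.1  2.3  3. ] beta(lip up) -0.048 yaw 0.001 roll 0.006 lip [27.9  2.4  1.6] back [-45.    2.3   5. ]
clock: 8.4
eef_pos: [587.3, 298.9, 216.6]
tool_rot: [-3.059, 1.209, 3.06]
force: [-0.2, -0.8, -2.1]
width: 12.1
t 8.4 pos [587.3 298.9 216.6] rot [-3.059  1.209  3.06 ] F [-0.2 -0.8 -2.1] w 12.1
jar: pan [-2.2  2.6 -0.3] beta(lip up) -0.047 yaw 0.001 roll 0.006 lip [27.7  2.6 -1.8] back [-45.2   2.5   1.7]
```

```bash
for i in 1; do python3 -m handwheel '-1 1.5 0 0 0 0 0;-1 0.5 0 0 0 0 0'; done
python3 - <<'E'
from h import *
s=st();jarnow(s)
b=get_image('wrist')[60:260,240:420]
cv2.imwrite('pics/d_c.png',cv2.resize(b,(540,600),interpolation=2))
E
```

```text
clock: 8.6
eef_pos: [586.5, 299.3, 216.6]
tool_rot: [-3.062, 1.211, 3.058]
force: [0.2, 0.0, -1.7]
width: 11.9
t 8.6 pos [586.5 299.3 216.6] rot [-3.062  1.211  3.058] F [ 0.2  0.  -1.7] w 11.9
jar: pan [-2.7  3.  -0.5] beta(lip up) -0.045 yaw 0.002 roll 0.007 lip [27.2  3.  -1.9] back [-45.7   2.9   1.4]
```

View pics/d_c.png

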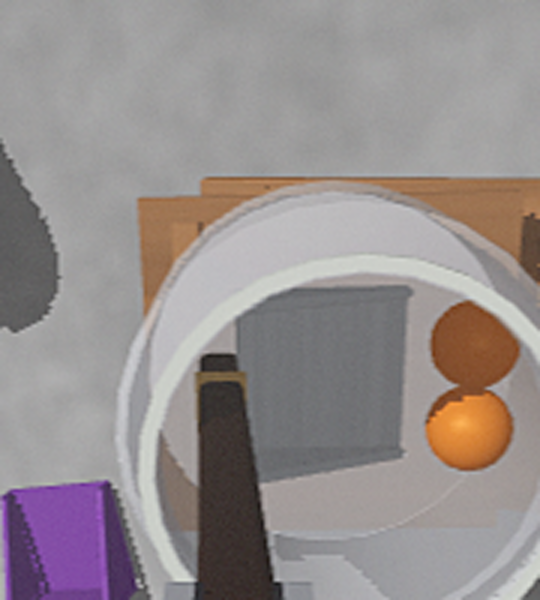

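```bash
python3 -m handwheel '-1 3 0 0 0 0 0;-1 1 0 0 0 0 0'
python3 - <<'E'
from h import *
s=st();jarnow(s)
E
```

```text
clock: 8.85
eef_pos: [585.8, 299.8, 216.6]
tool_rot: [-3.068, 1.214, 3.052]
force: [0.3, -0.5, -0.1]
width: 12.2
t 8.85 pos [585.8 299.8 216.6] rot [-3.068  1.214  3.052] F [ 0.3 -0.5 -0.1] w 12.2
jar: pan [-2.9  3.8 -0.7] beta(lip up) -0.042 yaw 0.002 roll 0.009 lip [27.   3.8 -1.9] back [-45.9   3.7   1.1]
```

```bash
python3 -m handwheel '-1 0.5 -0.5 5 0 0 0;-1 0.5 -0.5 5 0 0 0;-1 0.5 0 4 0 0 0'
python3 - <<'E'
from h import *
s=st();jarnow(s)
E
python3 -m handwheel '-1 0.5 0 4 0 0 0;-1 0.5 0 3 0 0 0'
python3 - <<'E'
from h import *
s=st();jarnow(s)
b=get_image('wrist')[60:260,240:440]
cv2.imwrite('pics/e_c.png',cv2.resize(b,(600,600),interpolation=2))
E
```

```text
clock: 9.15
eef_pos: [597.0, 297.8, 214.2]
tool_rot: [-3.075, 1.213, 3.047]
force: [0.6, -0.2, -1.9]
width: 11.6
t 9.15 pos [597.  297.8 214.2] rot [-3.075  1.213  3.047] F [ 0.6 -0.2 -1.9] w 11.6
jar: pan [8.3 3.8 0.9] beta(lip up) -0.043 yaw 0.005 roll 0.011 lip [38.3  3.9 -0.4] back [-34.6   3.6   2.8]
clock: 9.35
eef_pos: [603.0, 296.8, 211.4]
tool_rot: [-3.076, 1.211, 3.046]
force: [-1.1, -2.0, 14.3]
width: 12.1
t 9.35 pos [603.  296.8 211.4] rot [-3.076  1.211  3.046] F [-1.1 -2.  14.3] w 12.1
jar: pan [14.7  3.8  0.3] beta(lip up) -0.045 yaw 0.005 roll 0.011 lip [44.7  3.9 -1. ] back [-28.2   3.5   2.2]
```

View pics/e_c.png

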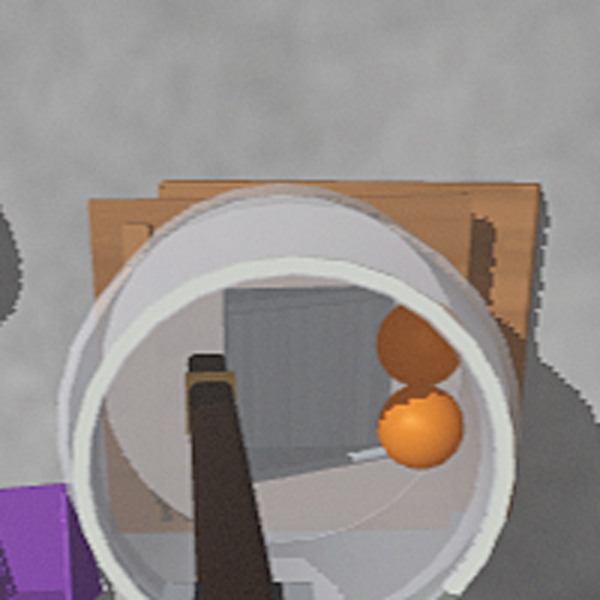

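```bash
python3 -m handwheel '-1 -1.5 -3 0 0 0 0;-1 -0.5 -1 3 0 0 0'
python3 - <<'E'
from h import *
s=st();jarnow(s)
E
python3 -m handwheel '-1 0 0 4 0 0 0;-1 0 0 3 0 0 0'
python3 - <<'E'
from h import *
s=st();jarnow(s)
b=get_image('wrist')[60:260,240:440]
cv2.imwrite('pics/f_c.png',cv2.resize(b,(600,600),interpolation=2))
E
```

```text
clock: 9.6
eef_pos: [605.2, 292.6, 211.5]
tool_rot: [-3.076, 1.209, 3.047]
force: [-0.2, 0.1, -2.9]
width: 11.9
t 9.6 pos [605.2 292.6 211.5] rot [-3.076  1.209  3.047] F [-0.2  0.1 -2.9] w 11.9
jar: pan [17.  -0.   1.3] beta(lip up) -0.047 yaw 0.006 roll 0.011 lip [47.   0.1 -0.2] back [-25.9  -0.3   3.3]
clock: 9.8
eef_pos: [612.3, 290.9, 207.2]
tool_rot: [-3.073, 1.208, 3.05]
force: [-0.7, -0.7, 5.5]
width: 11.7
t 9.8 pos [612.3 290.9 207.2] rot [-3.073  1.208  3.05 ] F [-0.7 -0.7  5.5] w 11.7
jar: pan [25.1 -0.9 -0.3] beta(lip up) -0.048 yaw 0.005 roll 0.01 lip [55.1 -0.7 -1.7] back [-17.8  -1.1   1.8]
```

View pics/f_c.png

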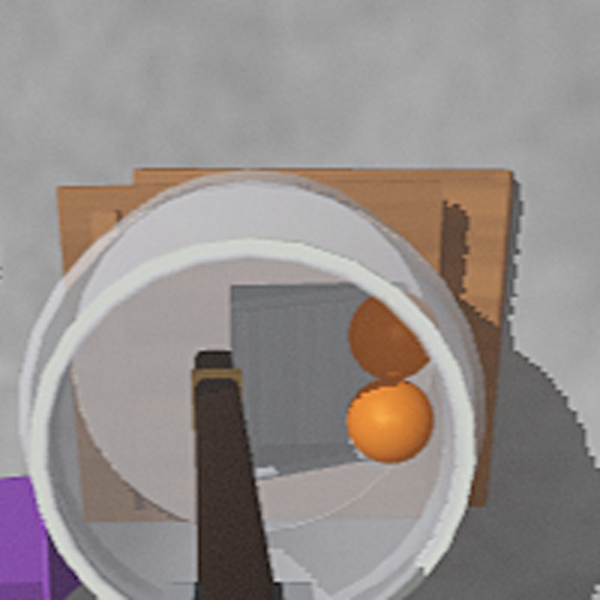

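```bash
python3 -m handwheel '-1 -0.5 0 3 0 0 0;-1 -0.5 0 2 0 0 0'
python3 - <<'E'
from h import *
s=st();jarnow(s)
b=get_image('wrist')[60:260,240:440];c=get_image('side')[80:180,280:360]
cv2.imwrite('pics/g_c.png',np.hstack([cv2.resize(b,(400,400),interpolation=2),cv2.resize(c,(320,400),interpolation=2)]))
E
```

```text
clock: 10.05
eef_pos: [617.6, 290.0, 206.1]
tool_rot: [-3.073, 1.207, 3.049]
force: [-1.3, -0.2, -0.0]
width: 12.0
t 10.05 pos [617.6 290.  206.1] rot [-3.073  1.207  3.049] F [-1.3 -0.2 -0. ] w 12.0
jar: pan [30.4 -1.   0.5] beta(lip up) -0.049 yaw 0.005 roll 0.01 lip [60.4 -0.9 -1. ] back [-12.5  -1.2   2.6]
```

View pics/g_c.png

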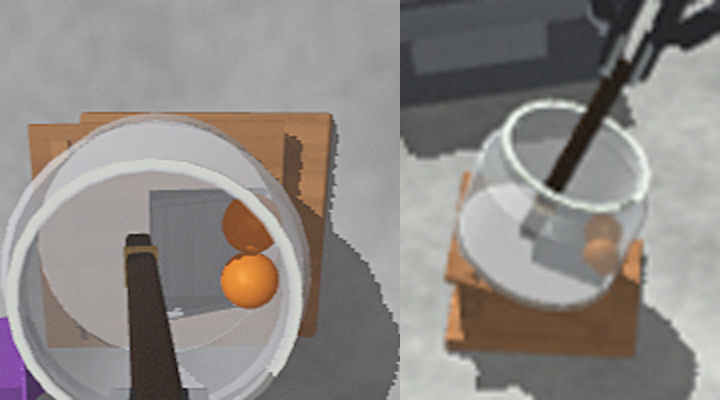

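```bash
python3 -m handwheel '-1 -0.5 0 3 0 0 0;-1 0 0 2 0 0 0'
python3 - <<'E'
from h import *
s=st();jarnow(s)
E
```

```text
clock: 10.35
eef_pos: [621.2, 290.0, 205.8]
tool_rot: [-3.075, 1.204, 3.048]
force: [-2.2, -0.4, 2.5]
width: 11.5
t 10.35 pos [621.2 290.  205.8] rot [-3.075  1.204  3.048] F [-2.2 -0.4  2.5] w 11.5
jar: pan [33.4 -0.4  1.4] beta(lip up) -0.052 yaw 0.007 roll 0.01 lip [63.4 -0.2 -0.2] back [-9.5 -0.7  3.6]
```

```bash
cat >> h.py <<'E'
def jl(rl,y,hb,beta): return jar(rl-30*np.cos(beta),y,hb+43*np.sin(beta),beta)
E
python3 - <<'E'
from h import *
s=st();jarnow(s)
P,Rt=tool_for(*jl(62.5,0,4,.15));plan(P,Rt,g=-1,n=4)
E
```

```text
t 10.35 pos [621.2 290.  205.8] rot [-3.075  1.204  3.048] F [-2.2 -0.4  2.5] w 11.5
jar: pan [33.4 -0.4  1.4] beta(lip up) -0.052 yaw 0.007 roll 0.01 lip [63.4 -0.2 -0.2] back [-9.5 -0.7  3.6]
t 10.35 pos [621.2 290.  205.8] rot [-3.075  1.204  3.048] F [-2.2 -0.4  2.5] w 11.5
dist 31.5 ang 0.202 rows 4
-1 -0.0 0.4 -7.9 0.003 -0.050 -0.002;-1 -0.4 0.4 -7.9 0.003 -0.050 -0.002;-1 -0.8 0.4 -7.8 0.003 -0.050 -0.002;-1 -1.2 0.4 -7.8 0.003 -0.050 -0.002
```

```bash
python3 -m handwheel '-1 -0.5 0.5 -7.5 0 -0.05 0;-1 -0.5 0.5 -8 0 -0.05 0;-1 -1 0 -8 0 -0.05 0;-1 -1 0 -8 0 -0.05 0'
python3 - <<'E'
from h import *
s=st();jarnow(s)
P,Rt=tool_for(*jl(62.5,0,7,.33));plan(P,Rt,g=-1,n=4)
b=get_image('wrist')[60:260,240:440];c=get_image('side')[80:180,280:360]
cv2.imwrite('pics/i_c.png',np.hstack([cv2.resize(b,(400,400),interpolation=2),cv2.resize(c,(320,400),interpolation=2)]))
E
```

```text
clock: 10.75
eef_pos: [591.5, 294.7, 213.6]
tool_rot: [-2.988, 1.403, 3.135]
force: [-1.2, 0.5, -3.2]
width: 12.0
t 10.75 pos [591.5 294.7 213.6] rot [-2.988  1.403  3.135] F [-1.2  0.5 -3.2] w 12.0
jar: pan [33.  -0.7  6.6] beta(lip up) 0.148 yaw 0.008 roll 0.005 lip [62.7 -0.5 11. ] back [-9.5 -1.   0.3]
t 10.75 pos [591.5 294.7 213.6] rot [-2.988  1.403  3.135] F [-1.2  0.5 -3.2] w 12.0
dist 25.0 ang 0.183 rows 4
-1 -1.5 0.4 -6.0 0.003 -0.046 -0.001;-1 -1.8 0.3 -6.0 0.003 -0.046 -0.001;-1 -2.1 0.3 -5.9 0.003 -0.046 -0.001;-1 -2.4 0.3 -5.8 0.003 -0.046 -0.001
```

View pics/i_c.png

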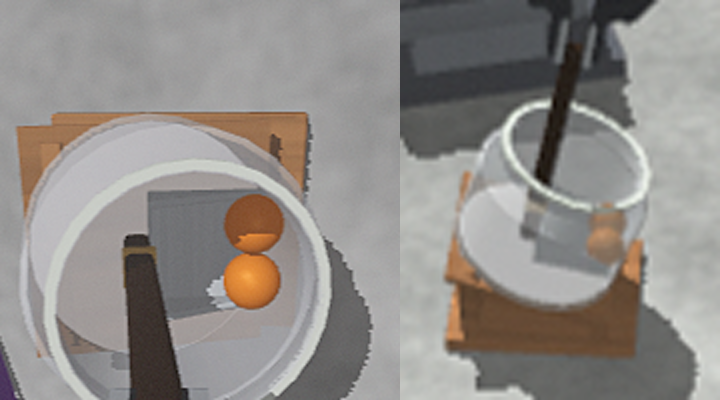

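Both balls are riding up on the pan. Continue tilting back.

```bash
python3 -m handwheel '-1 -2.5 0.5 -6 0 -0.045 0;-1 -2.5 0 -6 0 -0.045 0;-1 -2.5 0 -6 0 -0.045 0;-1 -2.5 0 -6 0 -0.045 0'
python3 - <<'E'
from h import *
s=st();jarnow(s)
P,Rt=tool_for(*jl(57,0,25,.46));plan(P,Rt,g=-1,n=4)
b=get_image('wrist')[60:260,240:440];c=get_image('side')[80:180,280:360]
cv2.imwrite('pics/j_c.png',np.hstack([cv2.resize(b,(400,400),interpolation=2),cv2.resize(c,(320,400),interpolation=2)]))
E
```

```text
clock: 11.25
eef_pos: [570.5, 297.8, 224.5]
tool_rot: [-1.065, 1.54, -1.226]
force: [-1.5, 0.5, -2.3]
width: 11.8
t 11.25 pos [570.5 297.8 224.5] rot [-1.065  1.54  -1.226] F [-1.5  0.5 -2.3] w 11.8
jar: pan [35.2 -1.3 22.2] beta(lip up) 0.329 yaw 0.01 roll -0.0 lip [63.6 -1.  31.9] back [-5.5 -1.7  8.4]
t 11.25 pos [570.5 297.8 224.5] rot [-1.065  1.54  -1.226] F [-1.5  0.5 -2.3] w 11.8
dist 24.3 ang 0.132 rows 4
-1 -4.3 0.3 -4.3 0.003 -0.033 -0.000;-1 -4.4 0.3 -4.1 0.003 -0.033 -0.000;-1 -4.6 0.3 -4.0 0.003 -0.033 -0.000;-1 -4.7 0.3 -3.8 0.003 -0.033 -0.000
```

View pics/j_c.png

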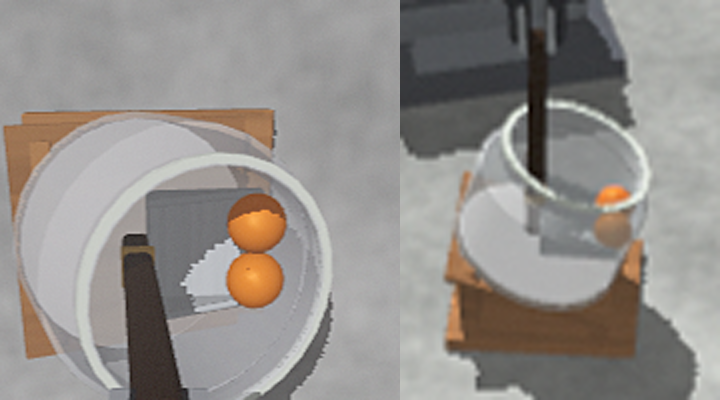

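```bash
python3 -m handwheel '-1 -4 0.5 -4 0 -0.033 0;-1 -4 0.5 -4 0 -0.033 0;-1 -4 0 -4 0 -0.033 0;-1 -4 0 -3.5 0 -0.033 0'
python3 - <<'E'
from h import *
s=st();jarnow(s)
P,Rt=tool_for(*jl(50,0,40,.54));plan(P,Rt,g=-1,n=4)
b=get_image('wrist')[60:260,240:440];c=get_image('side')[80:180,280:360]
cv2.imwrite('pics/k_c.png',np.hstack([cv2.resize(b,(400,400),interpolation=2),cv2.resize(c,(320,400),interpolation=2)]))
E
```

```text
clock: 11.75
eef_pos: [558.6, 300.0, 238.1]
tool_rot: [-0.199, 1.422, -0.362]
force: [-1.4, -0.1, -2.4]
width: 11.7
t 11.75 pos [558.6 300.  238.1] rot [-0.199  1.422 -0.362] F [-1.4 -0.1 -2.4] w 11.7
jar: pan [36.2 -1.5 42.7] beta(lip up) 0.46 yaw 0.009 roll -0.005 lip [63.  -1.3 56. ] back [-2.4 -1.9 23.7]
t 11.75 pos [558.6 300.  238.1] rot [-0.199  1.422 -0.362] F [-1.4 -0.1 -2.4] w 11.7
dist 24.2 ang 0.081 rows 4
-1 -5.0 0.2 -3.4 0.003 -0.020 0.001;-1 -5.1 0.2 -3.3 0.003 -0.020 0.001;-1 -5.1 0.2 -3.2 0.003 -0.020 0.001;-1 -5.2 0.2 -3.1 0.003 -0.020 0.001
```

View pics/k_c.png

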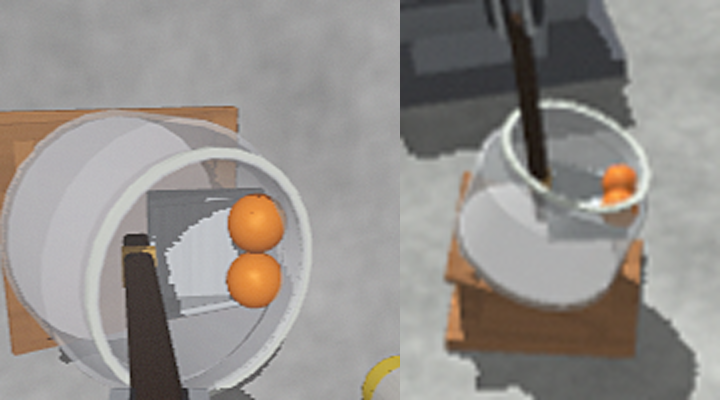

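```bash
python3 -m handwheel '-1 -3 0 -5 0.03 -0.025 0;-1 -3 0 -5 0.03 -0.025 0;-1 -3 0 -4 -0.03 -0.02 0;-1 -3 0 -4 -0.03 -0.02 0'
python3 - <<'E'
from h import *
s=st();jarnow(s)
b=get_image('wrist')[60:260,240:440];c=get_image('side')[80:180,280:360]
cv2.imwrite('pics/l_c.png',np.hstack([cv2.resize(b,(400,400),interpolation=2),cv2.resize(c,(320,400),interpolation=2)]))
E
```

```text
clock: 12.25
eef_pos: [545.0, 302.5, 246.4]
tool_rot: [-0.138, 1.33, -0.304]
force: [0.5, 0.1, -2.0]
width: 11.9
t 12.25 pos [545.  302.5 246.4] rot [-0.138  1.33  -0.304] F [ 0.5  0.1 -2. ] w 11.9
jar: pan [31.4 -1.9 55.5] beta(lip up) 0.552 yaw 0.01 roll -0.01 lip [56.9 -1.6 71.2] back [-5.2 -2.2 32.9]
```

View pics/l_c.png

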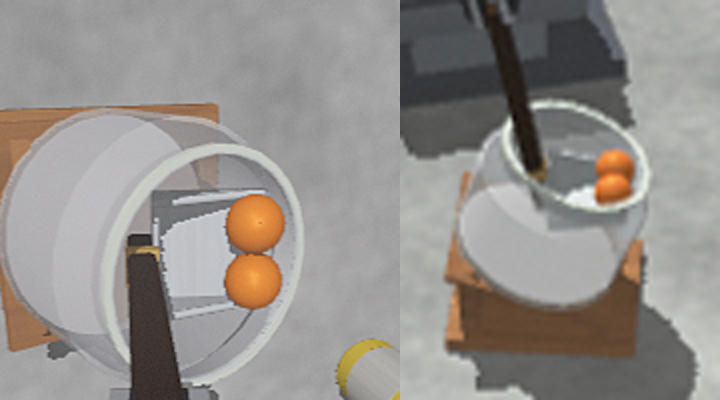

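```bash
cat >> h.py <<'E'
def ball_in_scoop(im,p,s,hz=17):
    m=hsv(im,(5,140,60),(18,255,255)); m[:, :250]=0;m[:,450:]=0;m[280:]=0
    O,Rs=scoop_now(s);n=Rs[:,2]
    for c in big(m,3):
        if cv2.contourArea(c)<60: continue
        (u,v),r=cv2.minEnclosingCircle(c);E,d=ray(p,(u,v));c0=O+n*hz;X=E+d*(n@(c0-E))/(n@d)
        print('blob',np.round([u,v,r],1),'scoop',np.round(Rs.T@(X-O),1))
E
python3 - <<'E'
from h import *
s=st();p=camera_params('wrist');im=get_image('wrist');jarnow(s)
m=hsv(im,(5,140,60),(18,255,255));
for q in((368,171.5),(366.5,200),(240+265/2,60+190/2),(240+250/2,60+305/2)):
    O,Rs=scoop_now(s);n=Rs[:,2];hz=17 if q[0] in(368,366.5) else 8
    E,d=ray(p,q);c0=O+n*hz;X=E+d*(n@(c0-E))/(n@d);print(q,np.round(Rs.T@(X-O),1))
ball_in_scoop(im,p,s)
E
```

```text
t 12.35 pos [543.4 303.4 246.5] rot [-0.137  1.331 -0.301] F [ 0.8  0.9 -3.4] w 11.5
jar: pan [29.6 -1.1 54.9] beta(lip up) 0.551 yaw 0.011 roll -0.01 lip [55.2 -0.8 70.6] back [-7.  -1.5 32.4]
(368, 171.5) [19.6 15.6 17. ]
(366.5, 200) [ 19.2 -14.9  17. ]
(372.5, 155.0) [25.4 30.5  8. ]
(365.0, 212.5) [ 19.8 -32.6   8. ]
blob [367.  185.   28.3] scoop [19.1  1.5 17. ]
```

Both balls rest side by side on the pan, about 8 mm behind the lip, held in the notch between the tapering side walls (stable, pan tilted back 11°). Bring it out along the jar axis, slowly.

```bash
python3 - <<'E'
from h import *
s=st();jarnow(s)
P,Rt=tool_for(*jl(46,1,46,.57));plan(P,Rt,g=-1,n=3)
E
```

```text
t 12.4 pos [543.9 303.1 246.5] rot [-0.136  1.331 -0.302] F [-0.4  0.1 -1.7] w 11.8
jar: pan [30.1 -1.3 55.1] beta(lip up) 0.551 yaw 0.009 roll -0.009 lip [55.6 -1.1 70.8] back [-6.6 -1.7 32.6]
t 12.4 pos [543.9 303.1 246.5] rot [-0.136  1.331 -0.302] F [-0.4  0.1 -1.7] w 11.8
dist 16.7 ang 0.021 rows 3
-1 -5.5 0.4 -1.0 0.003 -0.006 0.002;-1 -5.5 0.4 -0.9 0.003 -0.006 0.002;-1 -5.5 0.4 -0.9 0.003 -0.006 0.002
```

```bash
python3 -m handwheel '-1 -5 0.5 -2 0 -0.006 0;-1 -5 0.5 -2 0 -0.006 0;-1 -5 0.5 -1 0 -0.006 0'
python3 - <<'E'
from h import *
s=st();jarnow(s)
P,Rt=tool_for(*jl(44,1,75,.58));plan(P,Rt,g=-1,n=4)
b=get_image('wrist')[60:260,240:440];c=get_image('side')[80:180,280:360]
cv2.imwrite('pics/m_c.png',np.hstack([cv2.resize(b,(400,400),interpolation=2),cv2.resize(c,(320,400),interpolation=2)]))
E
```

```text
clock: 12.7
eef_pos: [536.7, 305.3, 260.0]
tool_rot: [-0.131, 1.313, -0.299]
force: [0.0, -0.3, -2.6]
width: 12.2
t 12.7 pos [536.7 305.3 260. ] rot [-0.131  1.313 -0.299] F [ 0.  -0.3 -2.6] w 12.2
jar: pan [20.5 -0.6 67.2] beta(lip up) 0.569 yaw 0.007 roll -0.01 lip [45.8 -0.4 83.4] back [-15.7  -0.8  44. ]
t 12.7 pos [536.7 305.3 260. ] rot [-0.131  1.313 -0.299] F [ 0.  -0.3 -2.6] w 12.2
dist 30.3 ang 0.015 rows 4
-1 -6.6 -0.1 3.7 0.002 -0.003 0.002;-1 -6.6 -0.0 3.7 0.002 -0.003 0.002;-1 -6.6 -0.0 3.7 0.002 -0.003 0.002;-1 -6.6 0.0 3.8 0.002 -0.003 0.002
```

View pics/m_c.png

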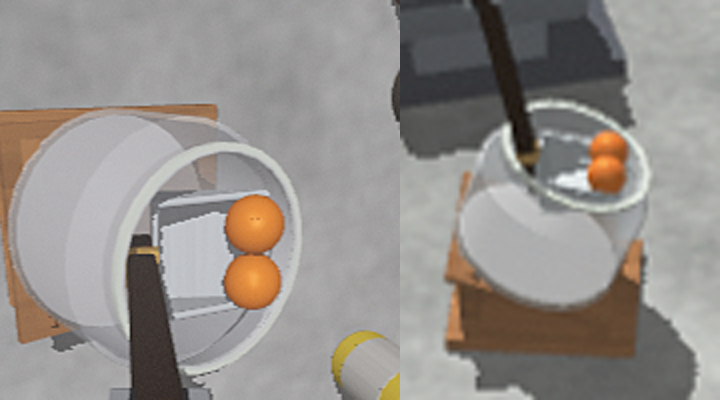

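```bash
python3 -m handwheel '-1 -6 0 4 0 0 0;-1 -6.5 0 4 0 0 0;-1 -6.5 0 4 0 -0.01 0;-1 -6.5 0 3.5 0 -0.01 0'
python3 - <<'E'
from h import *
s=st();jarnow(s)
P,Rt=tool_for(*jl(40,1,90,.67));plan(P,Rt,g=-1,n=4)
b=get_image('wrist')[60:260,240:440];c=get_image('side')[80:180,280:360]
cv2.imwrite('pics/n_c.png',np.hstack([cv2.resize(b,(400,400),interpolation=2),cv2.resize(c,(320,400),interpolation=2)]))
E
```

```text
clock: 13.2
eef_pos: [546.1, 305.0, 291.1]
tool_rot: [-0.119, 1.292, -0.286]
force: [0.4, -0.3, -2.7]
width: 12.0
t 13.2 pos [546.1 305.  291.1] rot [-0.119  1.292 -0.286] F [ 0.4 -0.3 -2.7] w 12.0
jar: pan [ 21.    0.6 102.1] beta(lip up) 0.591 yaw 0.009 roll -0.01 lip [ 46.    0.9 118.8] back [-14.7   0.3  78.1]
t 13.2 pos [546.1 305.  291.1] rot [-0.119  1.292 -0.286] F [ 0.4 -0.3 -2.7] w 12.0
dist 13.9 ang 0.08 rows 4
-1 -2.9 -0.3 -1.8 0.003 -0.020 0.002;-1 -3.0 -0.3 -1.8 0.003 -0.020 0.002;-1 -3.0 -0.3 -1.7 0.003 -0.020 0.002;-1 -3.0 -0.3 -1.7 0.003 -0.020 0.002
```

View pics/n_c.png

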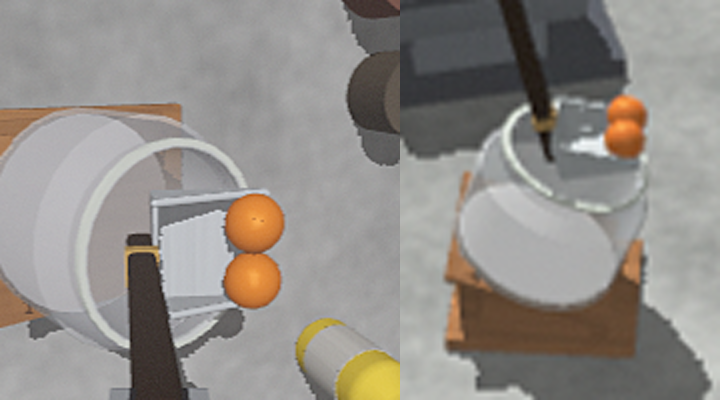

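```bash
python3 -m handwheel '-1 -2 0 -6 0 -0.02 0;-1 -3 0 -8 0 -0.02 0;-1 -3 0 -8 0 -0.02 0;-1 -3 0 -6 0 -0.02 0;-1 -2 0 -4 0 -0.02 0'
python3 - <<'E'
from h import *
s=st();jarnow(s)
b=get_image('wrist')[60:260,240:440];c=get_image('side')[80:180,280:360]
cv2.imwrite('pics/o_c.png',np.hstack([cv2.resize(b,(400,400),interpolation=2),cv2.resize(c,(320,400),interpolation=2)]))
E
```

```text
clock: 13.8
eef_pos: [512.1, 310.5, 294.0]
tool_rot: [-0.083, 1.188, -0.251]
force: [-0.1, 0.6, -1.3]
width: 11.7
t 13.8 pos [512.1 310.5 294. ] rot [-0.083  1.188 -0.251] F [-0.1  0.6 -1.3] w 11.7
jar: pan [ -1.4   0.9 105.6] beta(lip up) 0.695 yaw 0.01 roll -0.011 lip [ 21.6   1.1 124.8] back [-34.4   0.6  78. ]
```

View pics/o_c.png

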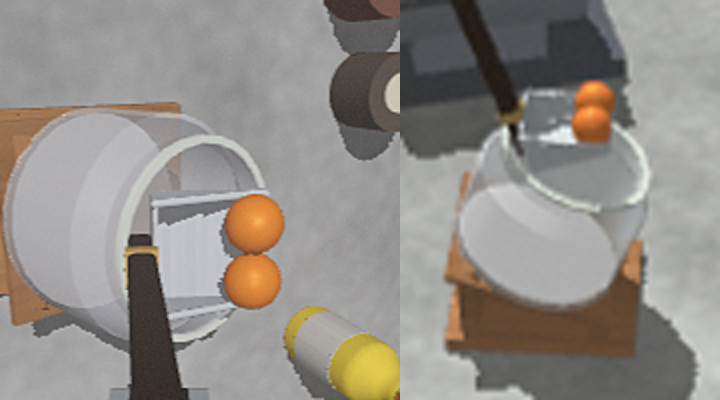

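Still firmly seated at 20° back-tilt. Lift clear along the jar axis.

```bash
python3 - <<'E'
from h import *
s=st();P=np.array(s['eef_pos'])+RJ@np.array([0,0,70.]);plan(P,R(s['tool_rot']),g=-1,n=7)
E
```

```text
t 13.9 pos [511.6 310.9 294. ] rot [-0.084  1.188 -0.25 ] F [ 0.3 -0.4 -1.9] w 11.8
t 13.9 pos [511.6 310.9 294. ] rot [-0.084  1.188 -0.25 ] F [ 0.3 -0.4 -1.9] w 11.8
dist 70.0 ang 0.0 rows 7
-1 -7.4 -0.2 6.7 0.000 0.000 0.000;-1 -7.4 -0.2 6.7 0.000 0.000 0.000;-1 -7.4 -0.2 6.7 0.000 0.000 0.000;-1 -7.4 -0.2 6.7 0.000 0.000 0.000;-1 -7.4 -0.2 6.7 0.000 0.000 0.000;-1 -7.4 -0.2 6.7 0.000 0.000 0.000;-1 -7.4 -0.2 6.7 0.000 0.000 0.000
```

```bash
python3 -m handwheel '-1 -4 0 3 0 0 0;-1 -7 0 6 0 0 0;-1 -7 0 6 0 0 0;-1 -8 0 7 0 0 0;-1 -8 0 7 0 0 0;-1 -8 0 7 0 0 0;-1 -6 0 5 0 0 0;-1 -4 0 3 0 0 0'
cat >> h.py <<'E'
BY=0.095;BO=np.array([569.8,-251.7,0.])
def box(x,y,z,pitch):
    Rb=Ro.from_euler('z',BY).as_matrix(); return BO+Rb@np.array([x,y,z]),Ro.from_euler('ZY',[BY,pitch]).as_matrix()
def boxnow(s):
    O,Rs=scoop_now(s);Rb=Ro.from_euler('z',BY).as_matrix();q=lambda v:np.round(Rb.T@(O+Rs@np.array(v,float)-BO),1);M=Rb.T@Rs
    print('box: pan',q([0,0,0]),'lip',q([30,0,0]),'back',q([-43,0,0]),'grip',q([-36,0,155]),'pitch',np.round(np.arctan2(-M[2,0],M[0,0]),3),'yaw',np.round(np.arctan2(M[1,0],M[0,0]),3),'roll',np.round(M[2,1],3))
E
python3 - <<'E'
from h import *
s=st();jarnow(s)
im=get_image('wrist');cv2.imwrite('pics/p.png',im)
P,Rt=tool_for(*box(0,0,215,-.36));print(P);plan(P,Rt,g=-1,vmax=18)
E
```

```text
clock: 14.7
eef_pos: [537.4, 307.9, 365.1]
tool_rot: [-0.08, 1.189, -0.251]
force: [0.1, -0.5, -2.1]
width: 11.9
t 14.7 pos [537.4 307.9 365.1] rot [-0.08   1.189 -0.251] F [ 0.1 -0.5 -2.1] w 11.9
jar: pan [ -2.    2.1 181. ] beta(lip up) 0.694 yaw 0.007 roll -0.009 lip [ 21.    2.3 200.2] back [-35.1   1.8 153.4]
[ 483.61354908 -257.94378974  348.1111377 ]
t 14.75 pos [537.9 308.1 365.9] rot [-0.077  1.188 -0.248] F [ 0.8 -0.1 -1. ] w 11.8
dist 568.9 ang 0.243 rows 32
-1 1.5 -17.7 0.9 -0.007 -0.001 0.003;-1 1.5 -17.7 0.8 -0.007 -0.001 0.003;-1 1.4 -17.7 0.7 -0.007 -0.001 0.003;-1 1.4 -17.7 0.6 -0.007 -0.001 0.003;-1 1.3 -17.7 0.4 -0.007 -0.001 0.003;-1 1.3 -17.7 0.3 -0.007 -0.001 0.003;-1 1.2 -17.7 0.2 -0.007 -0.001 0.003;-1 1.1 -17.7 0.1 -0.007 -0.001 0.003;-1 1.1 -17.7 -0.0 -0.007 -0.001 0.003;-1 1.0 -17.7 -0.2 -0.007 -0.001 0.003;-1 1.0 -17.7 -0.3 -0.007 -0.001 0.003;-1 0.9 -17.7 -0.4 -0.007 -0.001 0.003;-1 0.9 -17.7 -0.5 -0.007 -0.001 0.003;-1 0.8 -17.7 -0.7 -0.007 -0.001 0.003;-1 0.8 -17.7 -0.8 -0.007 -0.001 0.003;-1 0.7 -17.7 -0.9 -0.007 -0.001 0.003;-1 0.6 -17.7 -1.0 -0.007 -0.001 0.003;-1 0.6 -17.7 -1.2 -0.007 -0.001 0.003;-1 0.5 -17.7 -1.3 -0.007 -0.001 0.003;-1 0.5 -17.7 -1.4 -0.007 -0.001 0.003;-1 0.4 -17.7 -1.5 -0.007 -0.001 0.003;-1 0.4 -17.7 -1.6 -0.007 -0.001 0.003;-1 0.3 -17.7 -1.8 -0.007 -0.001 0.003;-1 0.3 -17.7 -1.9 -0.007 -0.001 0.003;-1 0.2 -17.7 -2.0 -0.007 -0.001 0.003;-1 0.1 -17.6 -2.1 -0.007 -0.001 0.003;-1 0.1 -17.6 -2.3 -0.007 -0.001 0.003;-1 0.0 -17.6 -2.4 -0.007 -0.001 0.003;-1 -0.0 -17.6 -2.5 -0.007 -0.001 0.003;-1 -0.1 -17.6 -2.6 -0.007 -0.001 0.003;-1 -0.1 -17.6 -2.7 -0.007 -0.001 0.003;-1 -0.2 -17.5 -2.9 -0.007 -0.001 0.003
```

View pics/p.png

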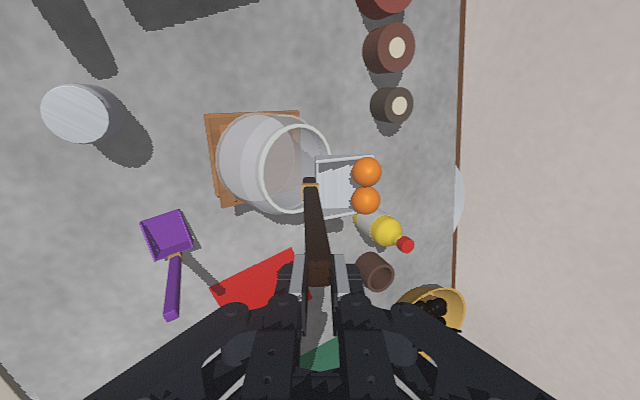

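Both balls still seated in the pan, (367,171) and (365,200). Carry laterally, with ramps.

```bash
python3 -m handwheel '-1 0.5 -4 0 -0.003 0 0;-1 0.5 -8 0 -0.006 0 0;-1 1 -12 0.5 -0.007 0 0.003;-1 1 -14 0.5 -0.007 0 0.003;-1 1 -15 0.5 -0.007 0 0.003;-1 1 -15 0.5 -0.007 0 0.003;-1 1 -15 0 -0.007 0 0.003;-1 1 -15 0 -0.007 0 0.003;-1 1 -15 0 -0.007 0 0.003;-1 1 -15 0 -0.007 0 0.003'
python3 -m handwheel '-1 1 -15 -0.5 -0.007 0 0.003;-1 1 -15 -0.5 -0.007 0 0.003;-1 1 -15 -0.5 -0.007 0 0.003;-1 1 -15 -1 -0.007 0 0.003;-1 1 -15 -1 -0.007 0 0.003;-1 1 -15 -1 -0.007 0 0.003;-1 1 -15 -1 -0.007 0 0.003;-1 0.5 -15 -1 -0.007 0 0.003;-1 0.5 -15 -1 -0.007 0 0.003;-1 0.5 -15 -1 -0.007 0 0.003'
python3 - <<'E'
from h import *
s=st();boxnow(s)
b=get_image('wrist')[100:300,240:440];cv2.imwrite('pics/q.png',cv2.resize(b,(400,400)))
P,Rt=tool_for(*box(0,0,215,-.36));print(P);plan(P,Rt,g=-1,vmax=16)
E
```

```text
clock: 15.75
eef_pos: [519.6, 165.5, 359.1]
tool_rot: [-0.107, 1.194, -0.204]
force: [0.4, -0.2, -2.2]
width: 11.9
clock: 16.75
eef_pos: [491.6, -8.0, 351.7]
tool_rot: [-0.139, 1.203, -0.165]
force: [0.8, 0.3, -2.5]
width: 12.0
t 16.75 pos [491.6  -8.  351.7] rot [-0.139  1.203 -0.165] F [ 0.8  0.3 -2.5] w 12.0
box: pan [ 26.5 235.9 216. ] lip [ 54.7 233.4 225.7] back [-14.1 239.6 202.2] grip [-56.9 248.2 351.1] pitch -0.33 yaw -0.091 roll -0.028
[ 483.61354908 -257.94378974  348.1111377 ]
t 16.8 pos [490.8 -11.4 351.4] rot [-0.144  1.203 -0.174] F [-0.8 -3.3 -1.7] w 11.6
dist 246.7 ang 0.114 rows 16
-1 1.0 -15.4 -0.2 -0.005 -0.002 0.004;-1 0.9 -15.4 -0.3 -0.005 -0.002 0.004;-1 0.9 -15.4 -0.4 -0.005 -0.002 0.004;-1 0.8 -15.4 -0.5 -0.005 -0.002 0.004;-1 0.7 -15.4 -0.6 -0.005 -0.002 0.004;-1 0.7 -15.4 -0.6 -0.005 -0.002 0.004;-1 0.6 -15.4 -0.7 -0.005 -0.002 0.004;-1 0.5 -15.4 -0.8 -0.005 -0.002 0.004;-1 0.5 -15.4 -0.9 -0.005 -0.002 0.004;-1 0.4 -15.4 -1.0 -0.005 -0.002 0.004;-1 0.3 -15.4 -1.1 -0.005 -0.002 0.004;-1 0.3 -15.4 -1.1 -0.005 -0.002 0.004;-1 0.2 -15.4 -1.2 -0.005 -0.002 0.004;-1 0.1 -15.4 -1.3 -0.005 -0.002 0.004;-1 0.1 -15.4 -1.4 -0.005 -0.002 0.004;-1 -0.0 -15.3 -1.5 -0.005 -0.002 0.004
```

View pics/q.png

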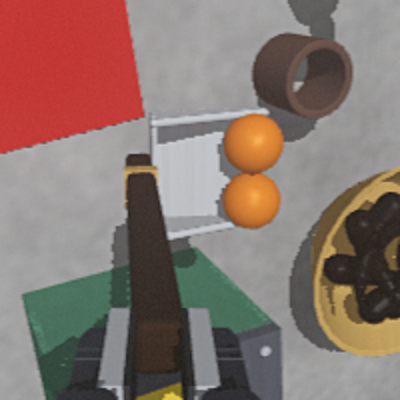

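Balls unchanged in the pan. Continue to above the box.

```bash
python3 -m handwheel '-1 1 -8 0 -0.005 -0.002 0.004;-1 0.5 -12 0 -0.007 -0.002 0.004;-1 0.5 -14 0 -0.007 -0.002 0.004;-1 0.5 -14 0 -0.007 -0.002 0.004;-1 0.5 -14 -0.5 -0.007 -0.002 0.004;-1 0.5 -14 -0.5 -0.007 -0.002 0.004;-1 0.5 -14 -0.5 -0.007 -0.002 0.004;-1 0.5 -14 -0.5 -0.007 -0.002 0.004;-1 0 -14 -1 -0.007 -0.002 0.004;-1 0 -14 -1 -0.007 -0.002 0.004'
python3 - <<'E'
from h import *
s=st();boxnow(s)
P,Rt=tool_for(*box(0,0,215,-.36));plan(P,Rt,g=-1,vmax=16)
E
```

```text
clock: 17.8
eef_pos: [475.2, -153.7, 349.4]
tool_rot: [-0.125, 1.196, -0.077]
force: [0.0, -0.5, -2.4]
width: 11.9
t 17.8 pos [ 475.2 -153.7  349.4] rot [-0.125  1.196 -0.077] F [ 0.  -0.5 -2.4] w 11.9
box: pan [ -1.9  99.1 214.3] lip [ 26.4  98.6 224.2] back [-42.5  99.8 200.2] grip [-86.9 104.6 348.8] pitch -0.336 yaw -0.018 roll -0.024
t 17.8 pos [ 475.2 -153.7  349.4] rot [-0.125  1.196 -0.077] F [ 0.  -0.5 -2.4] w 11.9
dist 104.6 ang 0.044 rows 7
-1 1.0 -14.9 0.3 -0.002 -0.003 0.005;-1 1.0 -14.9 0.2 -0.002 -0.003 0.005;-1 0.9 -14.9 0.2 -0.002 -0.003 0.005;-1 0.8 -14.9 0.2 -0.002 -0.003 0.005;-1 0.8 -14.9 0.1 -0.002 -0.003 0.005;-1 0.7 -14.9 0.1 -0.002 -0.003 0.005;-1 0.6 -14.9 0.1 -0.002 -0.003 0.005
```

```bash
python3 -m handwheel '-1 1 -14 0 -0.002 -0.003 0.005;-1 1 -14 0 -0.002 -0.003 0.005;-1 1 -14 0 -0.002 -0.003 0.005;-1 1 -13 0 -0.002 -0.003 0.005;-1 0.5 -11 0 -0.002 -0.003 0.003;-1 0.5 -8 0 -0.002 -0.003 0;-1 0.5 -5 0 0 0 0;-1 0 -2 0 0 0 0'
python3 - <<'E'
from h import *
s=st();boxnow(s)
P,Rt=tool_for(*box(0,0,215,-.36));plan(P,Rt,g=-1,vmax=16)
b=get_image('wrist');cv2.imwrite('pics/r.png',b);t=get_image('top')[140:260,350:470];c=get_image('side')[180:340,270:400]
cv2.imwrite('pics/r2.png',np.hstack([cv2.resize(t,(380,380),interpolation=2),cv2.resize(c,(309,380),interpolation=2)]))
E
```

```text
clock: 18.6
eef_pos: [470.5, -242.4, 344.9]
tool_rot: [-0.089, 1.188, -0.028]
force: [0.0, -0.1, -2.6]
width: 12.0
t 18.6 pos [ 470.5 -242.4  344.9] rot [-0.089  1.188 -0.028] F [ 0.  -0.1 -2.6] w 12.0
box: pan [-13.6  14.1 210.6] lip [ 14.6  13.9 220.8] back [-54.   14.4 196. ] grip [-99.9  16.7 344.2] pitch -0.346 yaw -0.008 roll -0.012
t 18.6 pos [ 470.5 -242.4  344.9] rot [-0.089  1.188 -0.028] F [ 0.  -0.1 -2.6] w 12.0
dist 20.6 ang 0.022 rows 2
-1 1.0 -8.2 6.2 -0.003 -0.007 0.008;-1 1.0 -8.2 6.2 -0.003 -0.007 0.008
```

View pics/r.png

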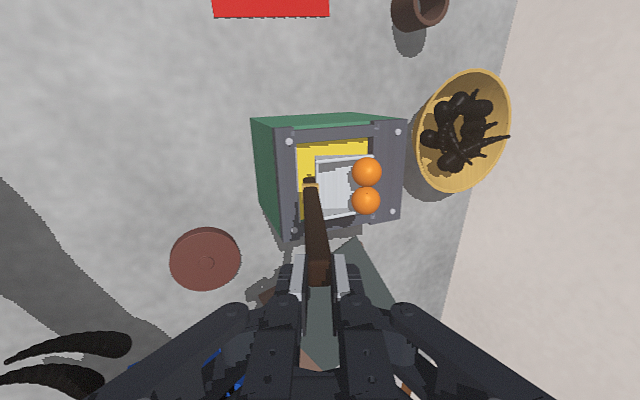

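View pics/r2.png

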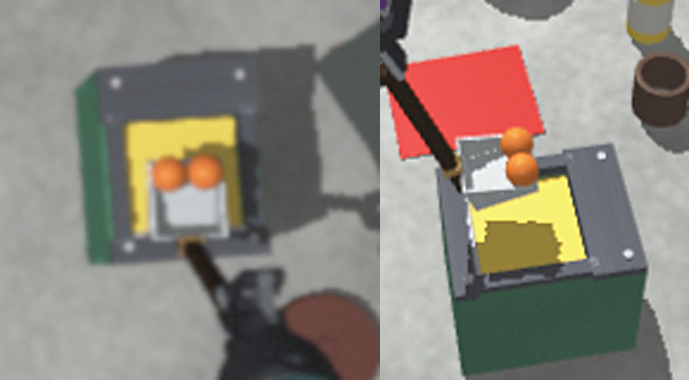

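```bash
python3 - <<'E'
from h import *
s=st();boxnow(s)
P,Rt=tool_for(*box(14,0,196,-.25));plan(P,Rt,g=-1,n=5)
E
```

```text
t 18.75 pos [ 471.1 -241.5  345.1] rot [-0.087  1.188 -0.026] F [ 0.8  0.5 -2.7] w 12.0
box: pan [-12.8  15.1 210.8] lip [ 15.4  14.9 221. ] back [-53.3  15.4 196.2] grip [-99.3  17.6 344.4] pitch -0.346 yaw -0.007 roll -0.012
t 18.75 pos [ 471.1 -241.5  345.1] rot [-0.087  1.188 -0.026] F [ 0.8  0.5 -2.7] w 12.0
dist 44.4 ang 0.097 rows 5
-1 4.5 -3.1 7.0 -0.002 0.019 0.003;-1 4.3 -3.2 7.1 -0.002 0.019 0.003;-1 4.2 -3.2 7.1 -0.002 0.019 0.003;-1 4.0 -3.2 7.2 -0.002 0.019 0.003;-1 3.9 -3.2 7.3 -0.002 0.019 0.003
```

```bash
python3 -m handwheel '-1 2 -2 4 0 0.01 0;-1 4 -3 6 0 0.015 0.003;-1 4 -3 7 0 0.02 0.003;-1 4 -3 7 0 0.02 0.003;-1 4 -3 6 0 0.02 0.003;-1 3 -2 5 0 0.015 0'
python3 - <<'E'
from h import *
s=st();boxnow(s)
P,Rt=tool_for(*box(15,0,165,-.25));plan(P,Rt,g=-1,n=4)
b=get_image('wrist')[90:290,240:440];c=get_image('side')[180:340,270:400]
cv2.imwrite('pics/u.png',np.hstack([cv2.resize(b,(400,400),interpolation=2),cv2.resize(c,(325,400),interpolation=2)]))
E
```

```text
clock: 19.35
eef_pos: [516.4, -254.0, 337.5]
tool_rot: [-0.079, 1.294, -0.013]
force: [-0.7, 0.3, -2.5]
width: 11.7
t 19.35 pos [ 516.4 -254.   337.5] rot [-0.079  1.294 -0.013] F [-0.7  0.3 -2.5] w 11.7
box: pan [ 16.6   0.8 195.1] lip [ 45.7   0.6 202.2] back [-25.2   1.  184.8] grip [-55.3   0.8 337. ] pitch -0.241 yaw -0.006 roll 0.002
t 19.35 pos [ 516.4 -254.   337.5] rot [-0.079  1.294 -0.013] F [-0.7  0.3 -2.5] w 11.7
dist 30.9 ang 0.011 rows 4
-1 7.2 -0.1 -2.8 -0.001 -0.002 -0.000;-1 7.2 -0.1 -2.8 -0.001 -0.002 -0.000;-1 7.2 -0.1 -2.8 -0.001 -0.002 -0.000;-1 7.2 -0.0 -2.8 -0.001 -0.002 -0.000
```

View pics/u.png

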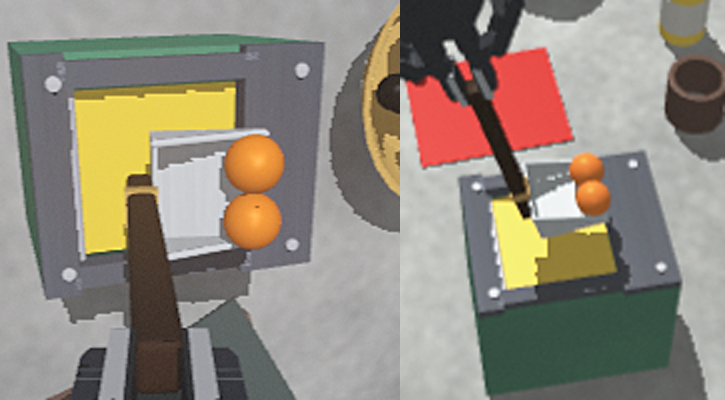

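```bash
python3 - <<'E'
from h import *
s=st();S=camera_params('side');O,Rs=scoop_now(s)
for q in((30,-30,8),(30,-30,0),(-30,-30,0),(-36,0,0)):print(q,np.round(proj(S,O+Rs@np.array(q,float)),1))
Rb=Ro.from_euler('z',BY).as_matrix()
for q in((50,52,160),(50,-52,160),(-50,-52,160),(-50,52,160)):print(q,np.round(proj(S,BO+Rb@np.array(q,float)),1))
cv2.imwrite('pics/v.png',cv2.resize(get_image('side')[225:325,285:395],(770,700)[::1],interpolation=2)[:600])
E
```

```text
t 19.45 pos [ 516.9 -253.5  337.3] rot [-0.078  1.293 -0.011] F [-0.8 -0.3 -1.9] w 11.6
(30, -30, 8) [354.  267.4]
(30, -30, 0) [354.7 269.3]
(-30, -30, 0) [327.4 276.9]
(-36, 0, 0) [322.5 265.9]
(50, 52, 160) [348.2 249.6]
(50, -52, 160) [357.9 288.9]
(-50, -52, 160) [311.7 296. ]
(-50, 52, 160) [304.9 255.9]
```

View pics/v.png

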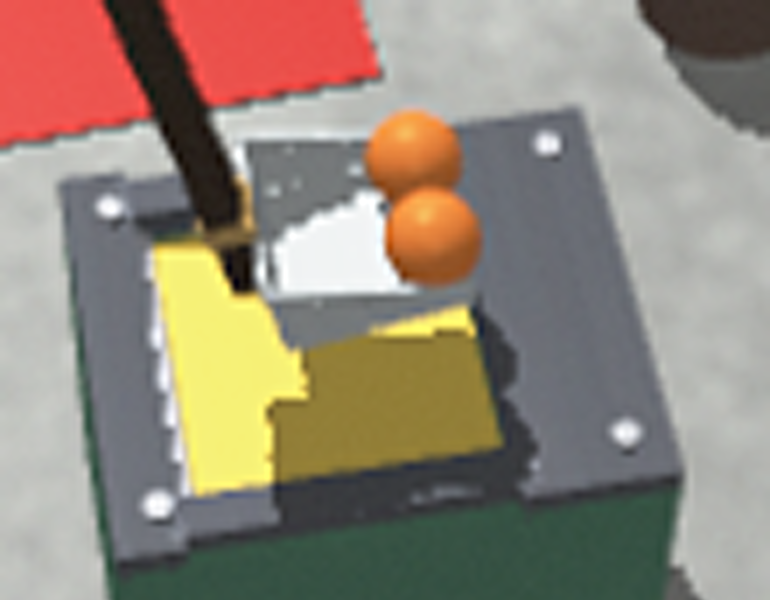

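Lip is ~42 mm and handle back ~−29 mm in box x: inside the opening all round. Lower onto the flap.

```bash
python3 - <<'E'
from h import *
P,Rt=tool_for(*box(16,0,132,-.23));plan(P,Rt,g=-1,n=9)
E
python3 -m handwheel '-1 4 0 -1 0 0 0;-1 7 0 -2 0 0 0;-1 7 0 -2 0 0 0;-1 7 0 -2 0 0 0;-1 7 0 -2 0 0 0;-1 6 0 -2 0 0 0'
python3 - <<'E'
from h import *
s=st();boxnow(s)
b=get_image('wrist')[90:290,240:440];c=get_image('side')[180:340,270:400]
cv2.imwrite('pics/x.png',np.hstack([cv2.resize(b,(400,400),interpolation=2),cv2.resize(c,(325,400),interpolation=2)]))
E
```

```text
t 19.5 pos [ 515.7 -253.5  337.2] rot [-0.076  1.294 -0.01 ] F [ 0.3 -0.5 -2.2] w 11.6
dist 62.1 ang 0.013 rows 9
-1 6.7 -0.0 -1.7 -0.001 0.001 -0.000;-1 6.7 -0.0 -1.7 -0.001 0.001 -0.000;-1 6.7 0.0 -1.7 -0.001 0.001 -0.000;-1 6.7 0.0 -1.7 -0.001 0.001 -0.000;-1 6.7 0.0 -1.7 -0.001 0.001 -0.000;-1 6.7 0.0 -1.7 -0.001 0.001 -0.000;-1 6.7 0.0 -1.7 -0.001 0.001 -0.000;-1 6.7 0.0 -1.6 -0.001 0.001 -0.000;-1 6.7 0.0 -1.6 -0.001 0.001 -0.000
clock: 20.1
eef_pos: [513.7, -254.5, 295.2]
tool_rot: [-0.077, 1.293, -0.012]
force: [-0.4, 0.6, 2.6]
width: 12.1
t 20.1 pos [ 513.7 -254.5  295.2] rot [-0.077  1.293 -0.012] F [-0.4  0.6  2.6] w 12.1
box: pan [ 14.    0.5 152.8] lip [ 43.1   0.3 160. ] back [-27.7   0.8 142.5] grip [-58.1   0.6 294.7] pitch -0.242 yaw -0.007 roll 0.003
```

View pics/x.png

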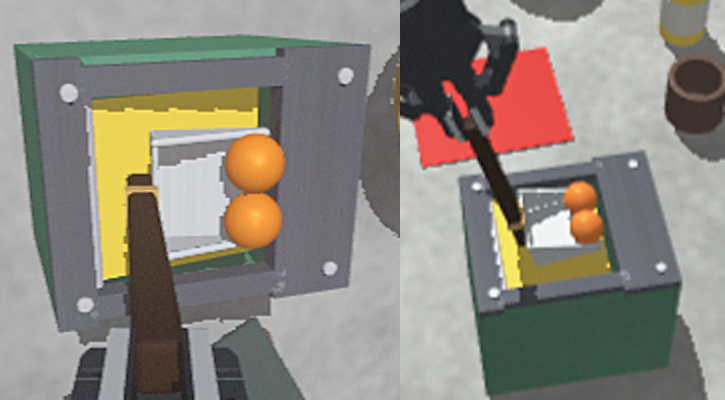

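Flap is opening under the pan's back edge; the pan is within the opening. Push on down.

```bash
python3 -m handwheel '-1 6 0 -1 0 0 0;-1 6 0 -1 0 0 0;-1 6 0 -1 0 0 0;-1 6 0 -1 0 0 0'
python3 - <<'E'
from h import *
s=st();boxnow(s)
P,Rt=tool_for(*box(12,0,122,.1));plan(P,Rt,g=-1,n=4)
b=get_image('wrist')[90:290,240:440];c=get_image('side')[180:340,270:400]
cv2.imwrite('pics/y.png',np.hstack([cv2.resize(b,(400,400),interpolation=2),cv2.resize(c,(325,400),interpolation=2)]))
E
```

```text
clock: 20.6
eef_pos: [519.3, -256.0, 272.5]
tool_rot: [-0.087, 1.286, -0.022]
force: [-0.2, 0.3, 1.1]
width: 11.8
t 20.6 pos [ 519.3 -256.   272.5] rot [-0.087  1.286 -0.022] F [-0.2  0.3  1.1] w 11.8
box: pan [ 20.4  -2.1 130.6] lip [ 49.4  -2.3 138. ] back [-21.3  -1.8 120. ] grip [-52.6  -1.5 272. ] pitch -0.248 yaw -0.007 roll -0.001
t 20.6 pos [ 519.3 -256.   272.5] rot [-0.087  1.286 -0.022] F [-0.2  0.3  1.1] w 11.8
dist 44.9 ang 0.348 rows 4
-1 1.4 0.7 11.1 -0.004 0.087 -0.001;-1 0.4 0.7 11.2 -0.004 0.087 -0.001;-1 -0.6 0.6 11.2 -0.004 0.087 -0.001;-1 -1.6 0.6 11.1 -0.004 0.087 -0.001
```

View pics/y.png

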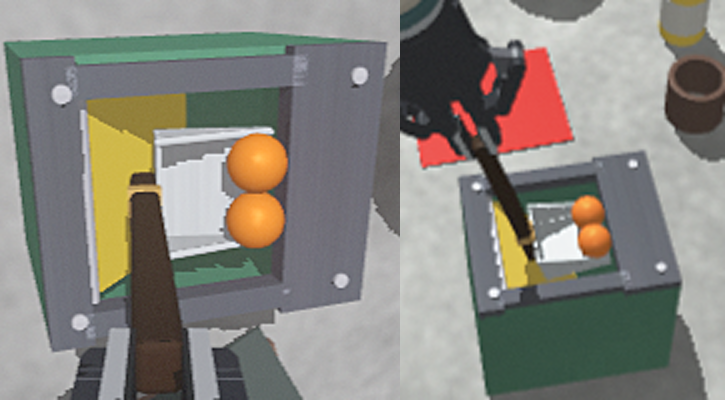

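```bash
python3 - <<'E'
from h import *
P,Rt=tool_for(*box(14,0,118,-.1));plan(P,Rt,g=-1,n=3)
E
```

```text
t 20.7 pos [ 518.6 -255.6  271.5] rot [-0.082  1.288 -0.018] F [ 0.8  0.3 -1.3] w 11.8
dist 16.3 ang 0.146 rows 3
-1 2.3 0.5 4.9 -0.004 0.049 -0.001;-1 2.1 0.5 5.0 -0.004 0.049 -0.001;-1 1.8 0.5 5.1 -0.004 0.049 -0.001
```

```bash
python3 -m handwheel '-1 3 0.5 4 0 0.05 0;-1 3 0.5 4 0 0.05 0;-1 2.5 0.5 4.5 0 0.05 0'
python3 - <<'E'
from h import *
s=st();boxnow(s)
P,Rt=tool_for(*box(13,0,93,.45));plan(P,Rt,g=-1,n=6)
E
```

```text
clock: 21.0
eef_pos: [533.0, -255.0, 267.0]
tool_rot: [-0.187, 1.438, -0.129]
force: [1.9, 0.7, 1.1]
width: 11.5
t 21.0 pos [ 533. -255.  267.] rot [-0.187  1.438 -0.129] F [1.9 0.7 1.1] w 11.5
box: pan [ 11.6  -2.1 115.9] lip [ 41.5  -2.6 118.8] back [-31.2  -1.4 111.8] grip [-39.   -1.7 266.7] pitch -0.096 yaw -0.016 roll 0.003
t 21.0 pos [ 533. -255.  267.] rot [-0.187  1.438 -0.129] F [1.9 0.7 1.1] w 11.5
dist 89.0 ang 0.546 rows 6
-1 5.1 0.9 13.9 -0.005 0.091 -0.003;-1 3.8 0.9 14.3 -0.005 0.091 -0.003;-1 2.5 0.8 14.6 -0.005 0.091 -0.003;-1 1.2 0.7 14.8 -0.005 0.091 -0.003;-1 -0.2 0.7 14.8 -0.005 0.091 -0.003;-1 -1.5 0.6 14.7 -0.005 0.091 -0.003
```

```bash
python3 -m handwheel '-1 5 1 14 0 0.09 0;-1 4 1 14 0 0.09 0;-1 2.5 1 14.5 0 0.09 0;-1 1 0.5 15 0 0.09 0;-1 0 0.5 15 0 0.09 0;-1 -1 0.5 15 0 0.09 0'
python3 - <<'E'
from h import *
s=st();boxnow(s)
b=get_image('wrist')[60:290,220:450];c=get_image('side')[180:340,270:400]
cv2.imwrite('pics/z.png',np.hstack([cv2.resize(b,(400,400),interpolation=2),cv2.resize(c,(325,400),interpolation=2)]))
E
```

```text
clock: 21.6
eef_pos: [626.2, -247.5, 251.3]
tool_rot: [-3.06, 1.155, -3.013]
force: [1.9, -1.0, 1.0]
width: 11.9
t 21.6 pos [ 626.2 -247.5  251.3] rot [-3.06   1.155 -3.013] F [ 1.9 -1.   1. ] w 11.9
box: pan [19.8 -1.4 96.9] lip [46.8 -2.3 83.8] back [-1.890e+01 -1.000e-01  1.156e+02] grip [ 54.7  -3.  252.1] pitch 0.45 yaw -0.034 roll 0.003
```

View pics/z.png

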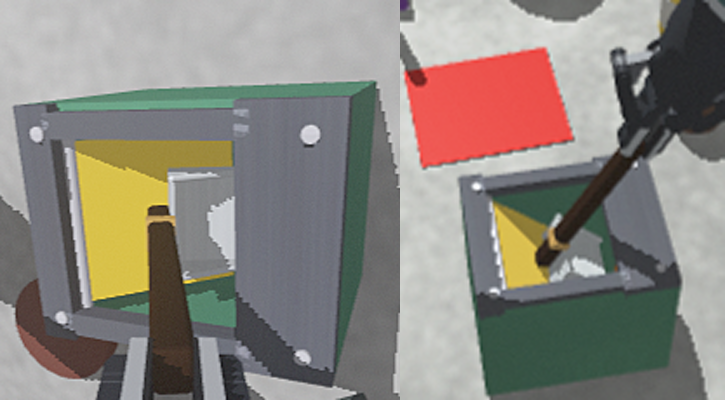

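```bash
python3 -m handwheel '-1 0 0 -2 0 0 0;-1 0 0 -2 0 0 0;-1 0 0 0 0 0 0'
python3 - <<'E'
from h import *
s=st();boxnow(s)
P,Rt=tool_for(*box(12,0,118,0));plan(P,Rt,g=-1,n=6)
E
```

```text
clock: 22.0
eef_pos: [625.5, -245.3, 242.4]
tool_rot: [-3.071, 1.153, -3.018]
force: [1.9, 0.4, -0.9]
width: 11.7
t 22.0 pos [ 625.5 -245.3  242.4] rot [-3.071  1.153 -3.018] F [ 1.9  0.4 -0.9] w 11.7
box: pan [18.9  1.3 88.1] lip [45.9  0.6 75. ] back [-19.7   2.3 106.8] grip [ 54.1  -0.9 243.2] pitch 0.452 yaw -0.027 roll 0.007
t 22.0 pos [ 625.5 -245.3  242.4] rot [-3.071  1.153 -3.018] F [ 1.9  0.4 -0.9] w 11.7
dist 83.8 ang 0.452 rows 6
-1 0.6 -0.5 -13.9 -0.002 -0.075 -0.001;-1 -0.5 -0.4 -14.0 -0.002 -0.075 -0.001;-1 -1.5 -0.4 -13.9 -0.002 -0.075 -0.001;-1 -2.5 -0.4 -13.7 -0.002 -0.075 -0.001;-1 -3.6 -0.3 -13.5 -0.002 -0.075 -0.001;-1 -4.6 -0.3 -13.2 -0.002 -0.075 -0.001
```

```bash
python3 -m handwheel '-1 -1 0 -14 0 -0.075 0;-1 -2 0 -14 0 -0.075 0;-1 -3 0 -14 0 -0.075 0;-1 -3 0 -13.5 0 -0.075 0;-1 -4 0 -13 0 -0.075 0;-1 -5 0 -13 0 -0.075 0'
python3 - <<'E'
from h import *
s=st();boxnow(s)
b=get_image('wrist')[60:290,220:450];c=get_image('side')[180:340,270:400]
cv2.imwrite('pics/aa.png',np.hstack([cv2.resize(b,(400,400),interpolation=2),cv2.resize(c,(325,400),interpolation=2)]))
E
```

```text
clock: 22.6
eef_pos: [549.4, -248.3, 284.2]
tool_rot: [-0.445, 1.494, -0.386]
force: [2.4, 0.1, -3.2]
width: 11.4
t 22.6 pos [ 549.4 -248.3  284.2] rot [-0.445  1.494 -0.386] F [ 2.4  0.1 -3.2] w 11.4
box: pan [ 19.2   2.1 130.4] lip [ 49.1   1.7 131.4] back [-23.8   2.7 129. ] grip [-22.1   3.4 284.1] pitch -0.034 yaw -0.015 roll -0.004
```

View pics/aa.png

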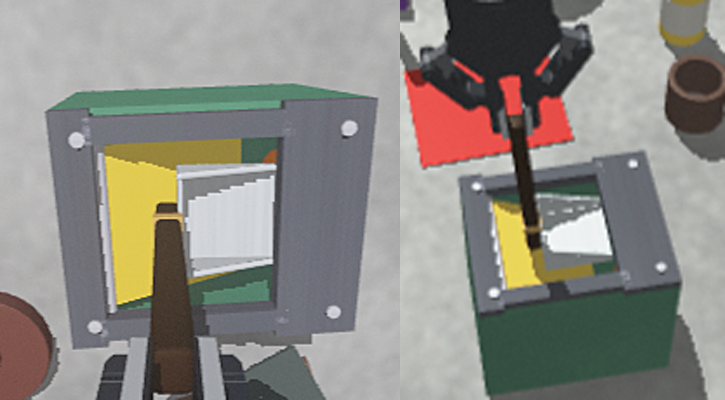

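Pan is empty; a ball is visible on the box floor at (272,157). Ease back and lift out.

```bash
python3 -m handwheel '-1 0 0 -5 0 0 0;-1 -4 0 -4 0 0 0;-1 -10 0 0 0 0 0;-1 -10 0 0 0 0 0;-1 -15 0 0 0 0 0;-1 -20 0 0 0 0 0;-1 -20 0 0 0 0 0;-1 -15 0 0 0 0 0;-1 -8 0 0 0 0 0;-1 0 0 0 0 0 0'
python3 - <<'E'
from h import *
s=st();boxnow(s)
b=get_image('wrist')[60:290,220:450];c=get_image('side')[180:340,270:400]
cv2.imwrite('pics/ab.png',np.hstack([cv2.resize(b,(400,400),interpolation=2),cv2.resize(c,(325,400),interpolation=2)]))
E
```

```text
clock: 23.7
eef_pos: [529.0, -245.8, 391.1]
tool_rot: [-0.584, 1.515, -0.524]
force: [-0.5, 0.8, -2.6]
width: 11.5
t 23.7 pos [ 529.  -245.8  391.1] rot [-0.584  1.515 -0.524] F [-0.5  0.8 -2.6] w 11.5
box: pan [ -4.4   7.1 236.4] lip [ 25.6   6.6 236.8] back [-47.3   7.7 236. ] grip [-42.1   7.8 391. ] pitch -0.011 yaw -0.015 roll -0.001
```

View pics/ab.png

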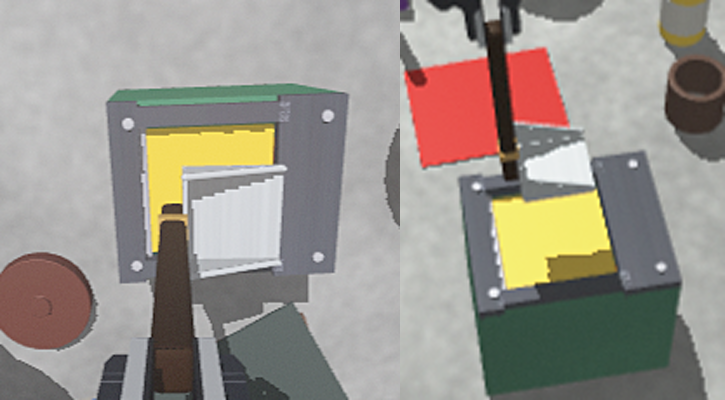

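Flap shut and clear, both balls inside. Carry the empty scoop to the mat.

```bash
python3 - <<'E'
from h import *
P,Rt=tool_for([523.5,21.5,120],Ro.from_euler('ZY',[.15,.01]).as_matrix());print(P);plan(P,Rt,g=-1,vmax=38)
E
```

```text
[491.16224549  18.59464928 275.34314528]
t 23.8 pos [ 528.5 -245.5  389.6] rot [-0.585  1.517 -0.525] F [-0.4  0.5 -2.5] w 11.7
dist 290.1 ang 0.072 rows 8
-1 13.2 33.6 -3.3 -0.009 0.002 0.000;-1 13.2 33.7 -3.0 -0.009 0.002 0.000;-1 13.2 33.7 -2.6 -0.009 0.002 0.000;-1 13.2 33.7 -2.3 -0.009 0.002 0.000;-1 13.2 33.7 -2.0 -0.009 0.002 0.000;-1 13.2 33.7 -1.7 -0.009 0.002 0.000;-1 13.2 33.7 -1.3 -0.009 0.002 0.000;-1 13.3 33.7 -1.0 -0.009 0.002 0.000
```

```bash
python3 -m handwheel '-1 3 20 -3 -0.009 0.002 0;-1 5 33 -3 -0.009 0.002 0;-1 8 34 -3 -0.009 0.002 0;-1 15 34 -2.5 -0.009 0.002 0;-1 16 34 -2 -0.009 0.002 0;-1 18 34 -2 -0.009 0.002 0;-1 18 34 -1 -0.009 0.002 0;-1 14 26 -1 -0.009 0.002 0;-1 5 10 0 0 0 0;-1 0 0 0 0 0 0'
python3 - <<'E'
from h import *
P,Rt=tool_for([523.5,21.5,40],Ro.from_euler('ZY',[.15,.01]).as_matrix());print(P);plan(P,Rt,g=-1,vmax=20)
E
```

```text
clock: 24.8
eef_pos: [482.4, 14.4, 265.4]
tool_rot: [-1.386, 1.537, -1.255]
force: [0.3, -0.4, -1.8]
width: 12.0
[491.16224549  18.59464928 195.34314528]
t 24.8 pos [482.4  14.4 265.4] rot [-1.386  1.537 -1.255] F [ 0.3 -0.4 -1.8] w 12.0
dist 70.7 ang 0.019 rows 4
-1 17.5 1.3 2.2 0.000 -0.005 0.001;-1 17.5 1.3 2.1 0.000 -0.005 0.001;-1 17.5 1.3 2.0 0.000 -0.005 0.001;-1 17.5 1.3 1.9 0.000 -0.005 0.001
```

```bash
python3 -m handwheel '-1 17 1.5 2.5 0 -0.005 0;-1 17 1.5 2.5 0 -0.005 0;-1 17 1.5 2 0 -0.005 0;-1 14 1 2 0 -0.005 0;-1 0 0 0 0 0 0'
python3 - <<'E'
from h import *
s=st();O,Rs=scoop_now(s);print(O)
P,Rt=tool_for([523.5,21.5,8],Ro.from_euler('ZY',[.15,.01]).as_matrix());print(P);plan(P,Rt,g=-1,vmax=10)
b=get_image('wrist')[60:290,220:450];c=get_image('side')[150:260,260:350]
cv2.imwrite('pics/ac.png',np.hstack([cv2.resize(b,(400,400),interpolation=2),cv2.resize(c,(327,400),interpolation=2)]))
S=camera_params('side')
# image direction of the vertical at the handle
print(proj(S,O+Rs@[-36,0,0]),proj(S,O+Rs@[-36,0,0]+[0,0,140]))
E
```

```text
clock: 25.3
eef_pos: [496.5, 9.7, 201.3]
tool_rot: [-0.87, 1.52, -0.749]
force: [0.5, -0.2, -1.3]
width: 11.7
t 25.3 pos [496.5   9.7 201.3] rot [-0.87   1.52  -0.749] F [ 0.5 -0.2 -1.3] w 11.7
[530.19218284  11.05105714  46.24786332]
[491.16224549  18.59464928 163.34314528]
t 25.3 pos [496.5   9.7 201.3] rot [-0.87   1.52  -0.749] F [ 0.5 -0.2 -1.3] w 11.7
dist 39.4 ang 0.015 rows 4
-1 9.4 2.7 -1.4 -0.002 0.002 0.002;-1 9.4 2.7 -1.3 -0.002 0.002 0.002;-1 9.4 2.7 -1.3 -0.002 0.002 0.002;-1 9.4 2.7 -1.3 -0.002 0.002 0.002
[295.66917156 216.61102407] [292.63434504 181.38966232]
```

View pics/ac.png

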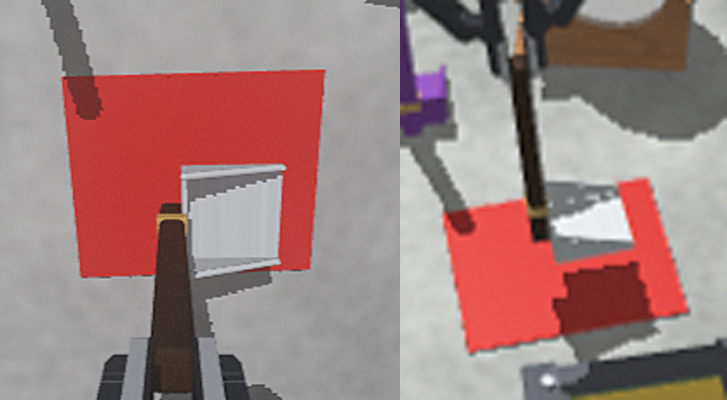

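```bash
python3 -m handwheel '-1 9 3.5 -2 0 0.005 0;-1 9 3.5 -2 0 0.005 0;-1 8 3 -2 0 0.005 0;-1 6 2 -1 0 0 0;-1 0 0 0 0 0 0'
python3 - <<'E'
from h import *
s=st();O,Rs=scoop_now(s);print(O,Ro.from_matrix(Rs).as_euler('ZYX'))
P,Rt=tool_for([523.5,21.5,3],Ro.from_euler('ZY',[.15,.01]).as_matrix());plan(P,Rt,g=-1,vmax=10)
E
```

```text
clock: 25.9
eef_pos: [491.3, 19.9, 169.8]
tool_rot: [-1.029, 1.525, -0.91]
force: [-0.1, 0.2, -1.4]
width: 11.8
t 25.9 pos [491.3  19.9 169.8] rot [-1.029  1.525 -0.91 ] F [-0.1  0.2 -1.4] w 11.8
[523.60691243  20.95893618  14.42667536] [ 0.13891197  0.01188947 -0.00933422]
t 25.9 pos [491.3  19.9 169.8] rot [-1.029  1.525 -0.91 ] F [-0.1  0.2 -1.4] w 11.8
dist 11.5 ang 0.015 rows 2
-1 5.7 -0.4 -0.3 -0.005 -0.001 0.005;-1 5.7 -0.4 -0.3 -0.005 -0.001 0.005
```

```bash
python3 -m handwheel '-1 4 0 0 0 0 0.004;-1 4 0 0 0 0 0.004;-1 2 0 0 0 0 0;-1 1 0 0 0 0 0'
python3 - <<'E'
from h import *
s=st();O,Rs=scoop_now(s);print(O,Ro.from_matrix(Rs).as_euler('ZYX'))
b=get_image('wrist')[60:290,220:450];c=get_image('side')[150:260,260:350]
cv2.imwrite('pics/ad.png',np.hstack([cv2.resize(b,(400,400),interpolation=2),cv2.resize(c,(327,400),interpolation=2)]))
E
```

```text
clock: 26.3
eef_pos: [492.1, 19.6, 158.1]
tool_rot: [-0.9, 1.532, -0.781]
force: [-0.1, 0.1, -2.0]
width: 11.9
t 26.3 pos [492.1  19.6 158.1] rot [-0.9    1.532 -0.781] F [-0.1  0.1 -2. ] w 11.9
[524.31541693  22.00711411   2.73225468] [ 0.1396381   0.01098451 -0.00081379]
```

View pics/ad.png

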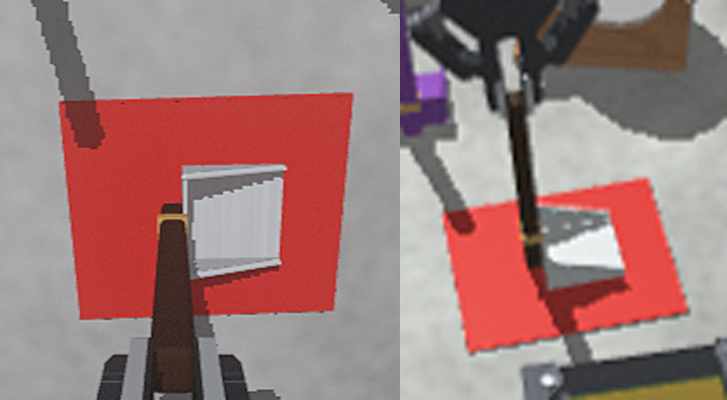

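```bash
python3 -m handwheel '-1 1.5 0 0 0 0 0;-1 1 0 0 0 0 0'
python3 -c "
from h import *
s=st();O,Rs=scoop_now(s);print(O,Ro.from_matrix(Rs).as_euler('ZYX'))"
```

```text
clock: 26.6
eef_pos: [492.5, 19.5, 155.9]
tool_rot: [-0.885, 1.531, -0.766]
force: [0.1, -0.7, -2.1]
width: 11.6
t 26.6 pos [492.5  19.5 155.9] rot [-0.885  1.531 -0.766] F [ 0.1 -0.7 -2.1] w 11.6
[524.82875767  21.91637709   0.55198297] [ 0.13959184  0.01014631 -0.00092587]
```

```bash
python3 -m handwheel '-1 1.5 0 0 0 0 0;-1 1 0 0 0 0 0'
python3 -c "
from h import *
s=st();O,Rs=scoop_now(s);print(O,Ro.from_matrix(Rs).as_euler('ZYX'))"
```

```text
clock: 26.8
eef_pos: [494.5, 18.4, 155.5]
tool_rot: [-0.83, 1.527, -0.711]
force: [-2.0, -1.1, 8.4]
width: 11.7
t 26.8 pos [494.5  18.4 155.5] rot [-0.83   1.527 -0.711] F [-2.  -1.1  8.4] w 11.7
[5.27507440e+02 2.07160915e+01 2.58407655e-01] [ 0.13901371  0.00599879 -0.00234568]
```

```bash
python3 -m handwheel '-0.5 0 0 0 0 0 0;-0.4 0 0 0 0 0 0;-0.2 0 0 0 0 0 0;0 0 0 0 0 0 0;0.2 0 0 0 0 0 0;0.2 0 0 0 0 0 0'
python3 - <<'E'
from h import *
s=st()
b=get_image('wrist')[60:290,220:450];c=get_image('side')[150:260,260:350]
cv2.imwrite('pics/ae.png',np.hstack([cv2.resize(b,(400,400),interpolation=2),cv2.resize(c,(327,400),interpolation=2)]))
E
```

```text
clock: 27.4
eef_pos: [495.8, 18.8, 156.2]
tool_rot: [-0.778, 1.525, -0.659]
force: [-0.5, 0.2, 0.5]
width: 50.9
t 27.4 pos [495.8  18.8 156.2] rot [-0.778  1.525 -0.659] F [-0.5  0.2  0.5] w 50.9
```

View pics/ae.png

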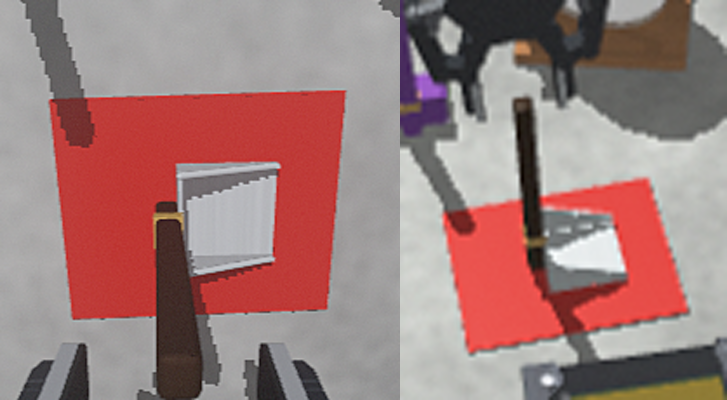

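```bash
python3 -m handwheel '0.3 -20 0 0 0 0 0;0.4 -30 0 0 0 0 0;0.5 -40 0 0 0 0 0;0.5 -30 0 0 0 0 0;0.5 -10 0 0 0 0 0;0.5 0 0 0 0 0 0'
python3 - <<'E'
from h import *
s=st();p=camera_params('wrist');im=get_image('wrist');cv2.imwrite('pics/af.png',im)
import pickle;pickle.dump(p,open('af.pkl','wb'))
cv2.imwrite('pics/ag.png',cv2.resize(im[110:290,250:430],(720,720),interpolation=2)[:600])
for n in('top','side'):cv2.imwrite(f'pics/ah_{n}.png',get_image(n))
E
```

```text
clock: 28.1
eef_pos: [489.8, 22.4, 289.2]
tool_rot: [-0.848, 1.528, -0.729]
force: [0.0, -0.3, -0.7]
width: 64.0
t 28.1 pos [489.8  22.4 289.2] rot [-0.848  1.528 -0.729] F [ 0.  -0.3 -0.7] w 64.0
```

View pics/ag.png

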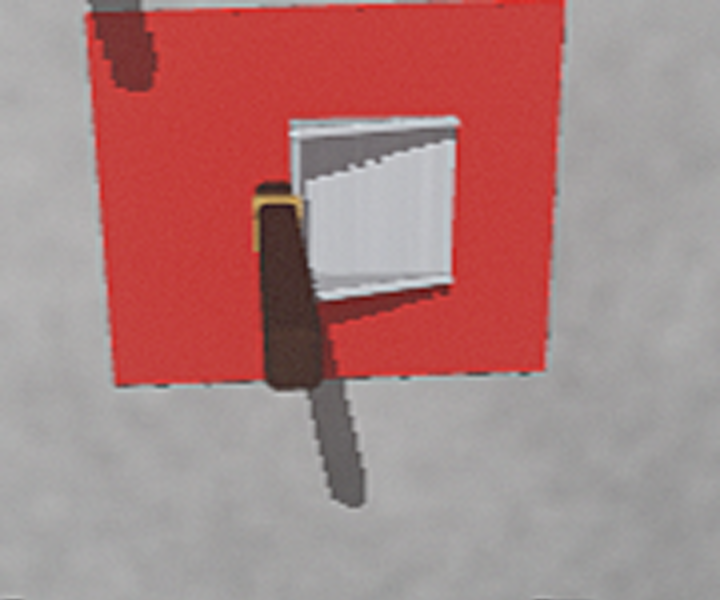

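View pics/ah_side.png

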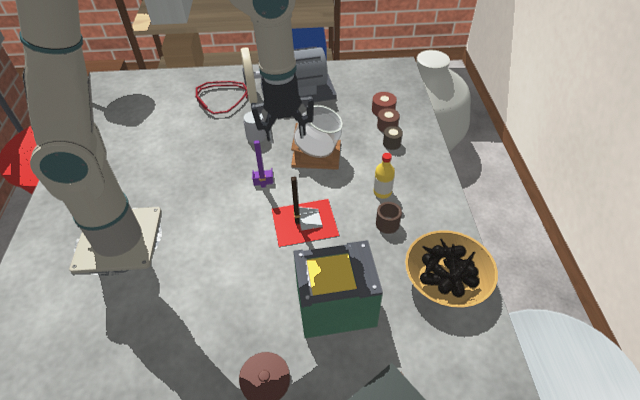

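View pics/ah_top.png

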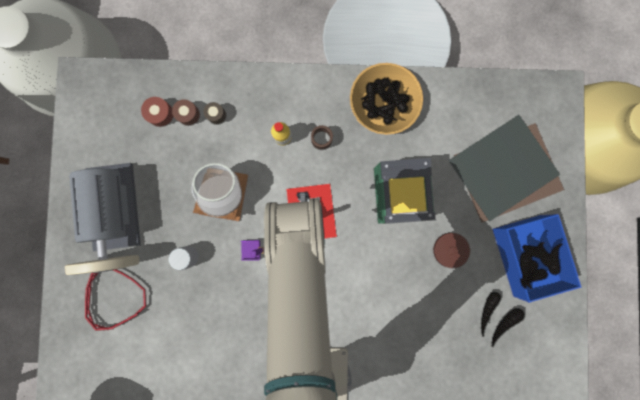

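```bash
python3 - <<'E'
from h import *
import pickle
p=pickle.load(open('af.pkl','rb'));f=lambda u,v,z:onz(p,(250+u/4-.4,110+v/4-.4),z)
m=[f(87,14,3),f(564,4,3),f(546,370,3),f(116,386,3)];print('mat',np.round(np.mean(m,0),1))
l=(f(458,122,11)+f(452,282,11))/2;b=(f(293,124,35)+f(319,297,35))/2;print('lip',l,'back',b,'pan centre',l-(l-b)/np.linalg.norm((l-b)[:2])*30)
print('handle top',f(293,370,183))
E
```

```text
mat [516.4  20.3   3. ]
lip [561.49255998  27.01467477  11.        ] back [505.8788989   22.71681272  35.        ] pan centre [531.58174527  24.7031464   23.90797151]
handle top [495.94644365  17.14123681 183.        ]
```

Scoop stands upright, box flap shut, jar empty, bystanders in place. The pan centre is ~15 mm off the mat's middle (531,24 against 516,20); there is time to regrip and move it.

```bash
python3 - <<'E'
from h import *
plan([495.5,18.5,205],frame(.14,0,1),g=0.5,vmax=30)
E
```

```text
t 28.25 pos [488.3  22.2 286.9] rot [-0.946  1.531 -0.827] F [ 0.6  0.1 -0.2] w 63.8
dist 82.3 ang 0.045 rows 3
0.5 27.4 -0.6 1.6 -0.007 0.008 0.011;0.5 27.4 -0.9 1.8 -0.007 0.008 0.011;0.5 27.3 -1.2 2.0 -0.007 0.008 0.011
```

```bash
python3 -m handwheel '0.5 27 -1 2 -0.007 0.012 0.011;0.5 27 -1 2 -0.007 0.012 0.011;0.5 27 -1 2 -0.007 0.012 0.011;0.5 0 0 0 0 0 0'
python3 - <<'E'
from h import *
plan([495.5,18.5,156],frame(.14,0,1),g=0.5,vmax=20)
E
```

```text
clock: 28.65
eef_pos: [492.8, 18.3, 198.7]
tool_rot: [3.033, 1.548, -3.109]
force: [0.0, -0.4, 0.2]
width: 64.0
t 28.65 pos [492.8  18.3 198.7] rot [ 3.033  1.548 -3.109] F [ 0.  -0.4  0.2] w 64.0
dist 42.8 ang 0.023 rows 3
0.5 14.2 -0.1 1.2 0.000 -0.007 -0.001;0.5 14.2 -0.1 1.1 0.000 -0.007 -0.001;0.5 14.2 -0.1 1.0 0.000 -0.007 -0.001
```

```bash
python3 -m handwheel '0.5 14 0 1 0 -0.007 0;0.5 14 0 1 0 -0.007 0;0.5 13 0 1 0 -0.007 0;0.5 3 0 0 0 0 0;0 0 0 0 0 0 0;-0.5 0 0 0 0 0 0;-1 0 0 0 0 0 0;-1 0 0 0 0 0 0;-1 0 0 0 0 0 0'
python3 -c "
from h import *
st()"
```

```text
clock: 29.55
eef_pos: [494.5, 19.0, 154.6]
tool_rot: [2.649, 1.567, 2.79]
force: [0.1, 1.0, -2.0]
width: 11.7
t 29.55 pos [494.5  19.  154.6] rot [2.649 1.567 2.79 ] F [ 0.1  1.  -2. ] w 11.7
```

```bash
python3 -m handwheel '-1 -5 0 0 0 0 0;-1 -3 0 -4 0 0 0;-1 0 0 -6 0 0 0;-1 0 -0.5 -4 0 0 0;-1 0 0 0 0 0 0'
python3 -c "
from h import *
plan([482.5,16.5,155],frame(.14,0,1),g=-1,n=3)"
```

```text
clock: 30.05
eef_pos: [478.4, 16.2, 163.4]
tool_rot: [2.792, 1.566, 2.933]
force: [-0.0, -0.1, -1.6]
width: 11.9
t 30.05 pos [478.4  16.2 163.4] rot [2.792 1.566 2.933] F [-0.  -0.1 -1.6] w 11.9
dist 9.4 ang 0.005 rows 3
-1 2.8 -0.1 1.4 0.000 -0.002 -0.001;-1 2.8 -0.1 1.4 0.000 -0.002 -0.001;-1 2.8 -0.1 1.4 0.000 -0.002 -0.001
```

```bash
python3 -m handwheel '-1 3 0 1.5 0 0 0;-1 3 0 1.5 0 0 0;-1 2 0 1 0 0 0;-1 1 0 0 0 0 0'
python3 -c "
from h import *
st()"
```

```text
clock: 30.45
eef_pos: [483.5, 16.9, 154.1]
tool_rot: [2.629, 1.567, 2.769]
force: [-0.5, 0.2, 11.7]
width: 12.1
t 30.45 pos [483.5  16.9 154.1] rot [2.629 1.567 2.769] F [-0.5  0.2 11.7] w 12.1
```

On the mat (12 N). Release, lift off, check.

```bash
python3 -m handwheel '-0.5 -0.5 0 0 0 0 0;-0.3 0 0 0 0 0 0;-0.1 0 0 0 0 0 0;0.2 0 0 0 0 0 0;0.2 0 0 0 0 0 0;0.3 -20 0 0 0 0 0;0.4 -35 0 0 0 0 0;0.5 -40 0 0 0 0 0;0.5 -30 0 0 0 0 0;0.5 -10 0 0 0 0 0'
python3 - <<'E'
from h import *
s=st();p=camera_params('wrist');im=get_image('wrist')
import pickle;pickle.dump(p,open('ai.pkl','wb'))
cv2.imwrite('pics/ai.png',cv2.resize(im[110:290,250:430],(720,720),interpolation=2)[:600])
c=get_image('side');cv2.imwrite('pics/aj.png',cv2.resize(c[150:350,240:400],(480,600),interpolation=2))
E
```

```text
clock: 31.45
eef_pos: [482.9, 16.7, 292.5]
tool_rot: [2.91, 1.563, 3.05]
force: [-0.2, 0.8, 0.4]
width: 64.2
t 31.45 pos [482.9  16.7 292.5] rot [2.91  1.563 3.05 ] F [-0.2  0.8  0.4] w 64.2
```

View pics/ai.png

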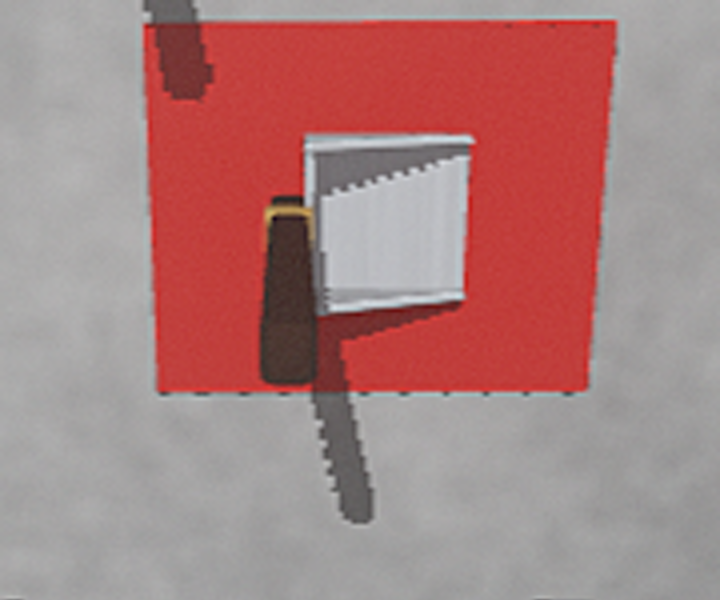

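View pics/aj.png

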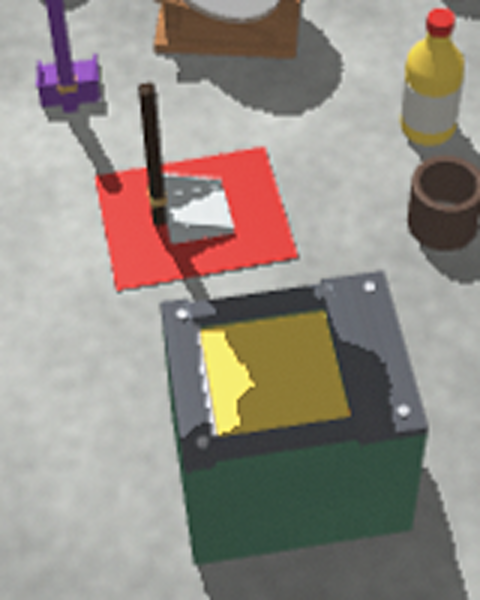

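```bash
python3 - <<'E'
from h import *
import pickle
p=pickle.load(open('ai.pkl','rb'));f=lambda u,v,z:onz(p,(250+u/4-.4,110+v/4-.4),z)
m=[f(145,24,3),f(616,20,3),f(588,391,3),f(158,393,3)];print('mat',np.round(np.mean(m,0),1))
l=(f(472,142,11)+f(463,298,11))/2;print('lip',l,'pan',l-30*np.array([np.cos(.14),np.sin(.14),0]))
st();print(ctrl.finish_job())
E
```

```text
mat [516.2  20.6   3. ]
lip [549.04751638  24.77379702  11.        ] pan [519.34103649  20.58750358  11.        ]
t 31.55 pos [482.4  16.6 290.9] rot [2.937 1.561 3.077] F [ 0.2 -0.5 -0.7] w 64.0
the job is handed in; nothing more can be done
None
```

The job is done and handed in at 31.6 s of the 69 s allowed. I scooped both balls out of the jar, carried them to the box, pushed the flap down with the pan, tipped them in, and stood the scoop back on the mat.

**Last checks**
- **Scoop:** it stands upright and released, with the pan centre measured about 3 mm from the mat's centre. My first placing was about 15 mm off, so I regripped it and moved it.
- **Balls:** the pan and the jar are empty, and no ball shows on the bench. I saw only one ball directly on the box floor. The second was hidden under the frame, so I infer it is in there.
- **Flap and bystanders:** the flap is shut. The sleeve, can, bottle and discs look where they were at the start, judged by eye from the pictures.
- **Forces:** the largest wrist force I saw in the readings was about 14 N.

**What did not go as planned**
- **Balls near the lip:** they stayed wedged side by side near the lip instead of rolling to the back of the pan. I carried them slowly with the pan tilted back about 20°, and they did not move.
- **Scoop pose in the gripper:** my estimate of how the scoop sat in the gripper was off by about 3–4 mm, which I allowed for at the box and on the mat.

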